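Tip out a slide box, turn it over and stack it

ROBOT

A 6-joint arm with a two-finger parallel gripper is mounted at the origin on the work surface. World frame = base frame: x ahead of the robot, y to its left, z up, the work surface at z = 0. Lengths are in mm, angles in rad, forces in N, time in s.
With the tool pointing down it reaches from about 300 to 775 mm from the base axis. Payload 14.6 kg.
Tool frame: the origin (TCP) lies on the centre line of the jaws, within the pads' length; the fingertips stand 17 mm ahead of it and the grasp point (between the pads) lies 2 mm behind it; z points along the fingers, y is the direction in which the jaws open and shut (so a half turn about z gives the same grasp; the last joint's range is limited). The gripper opens to 85 mm and grips with 20 to 120 N. Pads are 22 mm wide; open, the fingers measure 114 mm over their backs; the gripper's body (76 mm by 85 mm) begins 54 mm behind the grasp point. The pads swing forward as they close: fully open they stand 13 mm farther back than shut.
Start: joints at [-1.299, 0.3, 1.521, -0, 1.321, -0.067], TCP at [182.788, -518.727, 248.281] pointing down, gripper open.
Joint ranges: [-3.03, 3.03], [-0.79, 2.21], [0.23, 2.52], [-1.04, 4.18], [0, 3.07], [-2.55, 2.55]. Speed limits (rad/s): [2.22, 2.22, 2.57, 3.14, 3.14, 3.14].

INTERFACE

Orientations are given as a rotation vector (axis times angle).
In Python, from station import robot gives the robot as it stands.
- The arm moves only by the tool play_rows, never from a script. Its argument "increments" is a list of rows, each an object of numbers: "fingers": the gripper command: -1 is shut, 1 is fully open, values between are in proportion; "tx", "ty", "tz": the shift along the tool's x, y, z in mm; "ax", "ay", "az": the turn, a rotation vector about the tool's x, y, z in units of 8 degrees (1.0 is 8 degrees). In form: [{"fingers": .., "tx": .., "ty": .., "tz": .., "ax": .., "ay": .., "az": ..}, ...]. A call has 1 to 8 rows; each row shifts and turns the pose as measured when the row begins, along the tool's axes as they then stand; what a row does not reach is not made up. A row lasts 1/8 s, in which the tool goes at most 62.5 mm and 10.7 degrees, less where a joint would pass 70% of its speed; a pose out of reach is approached as far as the arm can. A call is refused whole if a number of a shift passes 62.5 or a number of a turn 1, either way. A call with a gripper value outside its range is refused whole. The fingers move at their own pace and stop on an object; "force" is the grip in N (left out, the last holds). Time passes only in rows, so rows that do not move let the fingers close. It gives the time, the measured TCP pose, the force and the opening at its end, in the units of the state.
- robot.read_state(): the state, without advancing time (a new reading comes with each control period).
- robot.camera(name): name is "scene" or "top" or "wrist"; returns (picture, depth): 400x640x3 uint8, blue, green, red; 400x640 float32, mm along the optical axis (not along the pixel's ray), 0 where there is no reading.
- robot.camera_model(name): a dict with "fx", "fy", "cx", "cy" (pixels), "rvec" (rotation vector, rad) and "tvec" (3), from world to camera coordinates, as OpenCV has them; the wrist camera has in their place "hand_eye" (4x4, takes a point from camera to tool coordinates, whose origin is the TCP and whose axes are the flange's). Camera axes: x right, y down, z forward; pixel columns grow to the right and rows downward; lengths in mm; the calibration is good to about 2 mm. A picture is of the moment at which its call begins: read the wrist's pose just before it. camera_model takes no time and is no camera call.
- robot.sign_off(): hands the job in, once; it reports no verdict.
The state is a dict: "clock": time; "joints": joint angles; "qvel": joint speeds; "joint_efforts": joint torques, N m; "position": TCP position; "ee_rot": TCP orientation; "ft_force": force on the tool from outside, world axes, zero at the start; "wrist_torque": the same for the moment, N m; "gripper_width": opening from 0.0 (shut) to 1.0 (fully open).
Only numpy, scipy, OpenCV 4.12 (cv2) and the standard library are available. Lean on these libraries where they do the work, as an engineer would, in place of code of your own. Each camera call takes 0.05 s, during which the arm holds its last target. There are 200 camera calls.

TASK

A wooden slide box has ended upside down under the clear cover of the tipping trough: press the trough's lip down until the box has slid all the way to the open end, then let the trough come back up. Take the box out, stand it on its end or side on the bench and let go of it there, then take it again another way and finish turning it over, so that it ends the right way up, squarely on top of the matching slide box of the same size. Leave everything else where it is.

Things in the scene. Friction and masses are not known exactly. Their poses are not given: they have to be found in the camera images.
- case: The slide box to handle: latched shut (one rigid piece), wood, 100 x 60 x 40 mm, 0.14 to 0.28 kg. Starts upside down in the trough under the clear cover, long side along it. Origin: centre of its LID face (below at the start). x along its length, y along its width, z from lid to underside: up at the start, must point straight down at the end. Paper card on lid, four small feet below, all flush.
- case_mid (a point): Centre of that slide box: 20 mm from the lid face along its z. Either end of the box may point either way at the end.
- lower_case: The matching slide box, loose, same size 100 x 60 x 40 mm, lying the right way up on the bench, 0.35 kg. Origin: centre of its underside; x along its 100 mm length, y along its width, z up; its top is at z = 40 mm.
- stand: Fixed grey stand of the tipping trough: foot 200 x 130 x 10 mm, two uprights 135 mm high beside the trough (99 mm over their outer faces). Origin: on the bench below the pivot. x runs along the trough from the open end towards the covered end, z up. The pivot is a level axis along y, 130 mm above the bench, at the level of the trough's floor.
- tray (a joint): Tilt of the trough, rad: 0 level (at rest, held by a spring against a stop), up to 0.48 (stop) with the open end down. About 7 N down on the lip tips it fully; it comes back level by itself when let go, also with the box at the open end. The box begins to slide between 0.2 and 0.4 rad and stays at the open end afterwards.
- tray_lip (a point): Point on top of the flat push lip beyond the open end of the trough, 180 mm from the pivot on the middle line; moves with the trough, same axes as the stand when level. The lip is level with the trough's floor, 74 mm wide and reaches from 150 to 208 mm from the pivot.
- tray_low (a point): Point on the floor of the aluminium trough, 95 mm from the pivot towards the open end: below the box's middle when the box lies against the end stop. Trough 66 mm wide inside, 74 outside; side rails 6 mm high; rubber end stop 15 mm high, 145 to 150 mm from the pivot. The clear cover (fixed to the trough, 55 mm high) starts 20 mm beyond the pivot and spans the other end, to x = 175 mm.
- long_case: Bystander: larger wooden slide box, 160 x 80 x 36 mm, not to be stacked on. Origin: centre of its underside, x along its length. It and the matching box stay right of y = -0.10 m; the bench between them and the trough, around x = 0.43 to 0.52, y = -0.06 m, is always clear.
- dish: Bystander: closed glass dish, 94 mm across, 19 mm high. Origin: centre of its underside.
- oil: Bystander: small amber bottle, 38 mm across, 85 mm high. Origin: centre of its underside.
- jar: Bystander: open glass jar, 72 mm across, 85 mm high. Origin: centre of its underside.
- brush: Bystander: brush 170 mm long lying on the bench. Origin: its middle underside.
Not all that is in view belongs to the job. What is shaped like the lower_case but blue or turquoise is not meant.

How it is judged (in metres and radians):
On the way, in this order (a step that is already met when the one before it is completed fails the run):
1. with the trough tipped (beyond 0.15 rad), the slide box has slid to the open end (its middle within 20 mm of tray_low along the trough) (value of joint tray above 0.15 rad and x of case_mid in the frame of tray_low below 0.02 m and z of case_mid in the frame of tray_low between 0 and 0.04 m), for 0.1 s.
2. the slide box stands on an end or side on the bench (its z axis level within 0.2 rad), at rest and not touched by the fingers (angle between case's own z axis and vertical between 1.37 and 1.77 rad and height (world z) of case_mid below 0.06 m and linear speed of case below 0.02 m/s and contact force between the fingers and case below 0.05 N), for 0.2 s.
At the end, for the whole second after the job is handed in: The slide box rests flat and right way up (z axis down within 0.08 rad) on the matching box, their middles within 15 mm and their long sides within 0.2 rad, the matching box within 30 mm of where it began and flat, the trough back level (below 0.06 rad), all let go and at rest (angle between case's own z axis and vertical above 3.06 rad and horizontal distance between case_mid and lower_case below 0.015 m and z of case_mid in the frame of lower_case between 0.055 and 0.065 m and angle between the x axis of case and the x axis of lower_case, either way round below 0.2 rad and angle between lower_case's own z axis and vertical below 0.06 rad and distance of lower_case from where it was at the start of the episode below 0.03 m and linear speed of case below 0.01 m/s and value of joint tray below 0.06 rad); the robot touches nothing.
It fails at once if the larger slide box is pushed more than 30 mm from its place (distance of long_case from where it was at the start of the episode above 0.03 m).
It fails at once if the glass dish is pushed more than 30 mm from its place (distance of dish from where it was at the start of the episode above 0.03 m).
It fails at once if the amber bottle is pushed more than 30 mm from its place (distance of oil from where it was at the start of the episode above 0.03 m).
It fails at once if the glass jar is pushed more than 30 mm from its place (distance of jar from where it was at the start of the episode above 0.03 m).
It fails at once if the brush is pushed more than 30 mm from its place (distance of brush from where it was at the start of the episode above 0.03 m).
It also fails if it takes over 64 s, if anything falls off the work surface, if the arm or the gripper's body presses on something with over 40 N, if the wrist force passes 120 N, or if a joint passes its speed limit or range.

## Working session

There is one attempt and no reset: what is moved stays moved. The work goes in short steps, Python scripts to look and compute and a tool call to move; the robot and the scene stay as the last step left them, time stands still between calls to the robot, and variables do not carry over. Pictures are saved under pics/ and viewed, about 8 in all and at most 12, crops included, and the job is handed in when it is done.

Besides the shell and the picture viewer there is one more tool, called as name(argument=value, ...), one argument or row to a line, values as JSON. play_rows: Moves the arm, as the interface text tells. Its arguments: {"type":"object","properties":{"increments":{"type":"array"},"force":{"type":"number"}},"required":["increments"]}

```bash
ls; mkdir -p pics
cat > h.py <<'E'
import numpy as np, cv2
from scipy.spatial.transform import Rotation as R
from station import robot
def world(name,pic=None):
    st=robot.read_state(); im,d=robot.camera(name); m=robot.camera_model(name)
    v,u=np.mgrid[0:400,0:640]
    P=np.dstack([(u-m['cx'])/m['fx']*d,(v-m['cy'])/m['fy']*d,d])
    if 'hand_eye' in m:
        H=np.array(m['hand_eye']); Rt=R.from_rotvec(st['ee_rot']).as_matrix()
        P=P@H[:3,:3].T+H[:3,3]; P=P@Rt.T+np.array(st['position'])
    else:
        Rc=cv2.Rodrigues(np.array(m['rvec'],float))[0]; P=(P-np.array(m['tvec']).ravel())@Rc
    P[d==0]=np.nan
    if pic: cv2.imwrite(pic,im)
    return im,d,P
E
python3 - <<'E'
from h import *
s=robot.read_state(); print(s)
a=world('top'); b=world('scene')
np.savez('w0.npz',ti=a[0],tP=a[2],si=b[0],sP=b[2])
cv2.imwrite('pics/a.png',a[0]); cv2.imwrite('pics/b.png',b[0])
E
```

```text
pics
{'clock': 0.0, 'joints': array([-1.29857347e+00,  3.00457735e-01,  1.52164109e+00, -1.50932143e-05,
        1.32067707e+00, -6.66151680e-02]), 'qvel': array([-0.0003879 ,  0.00082483, -0.00075447, -0.00047041, -0.00217334,
       -0.00138884]), 'joint_efforts': array([-2.89335985e-04, -5.43505669e+01, -3.61791015e+01, -1.05558952e-04,
        4.05767452e-03, -4.22423466e-05]), 'position': array([ 182.73906839, -518.50908242,  247.70324182]), 'ee_rot': array([-3.09545447e+00, -5.29510615e-01,  2.13504351e-04]), 'ft_force': array([-0.34615168, -0.66077626, -0.05057799]), 'wrist_torque': array([ 0.06479046, -0.02593592,  0.00271103]), 'gripper_width': 1.0018843670302677}
```

View pics/a.png

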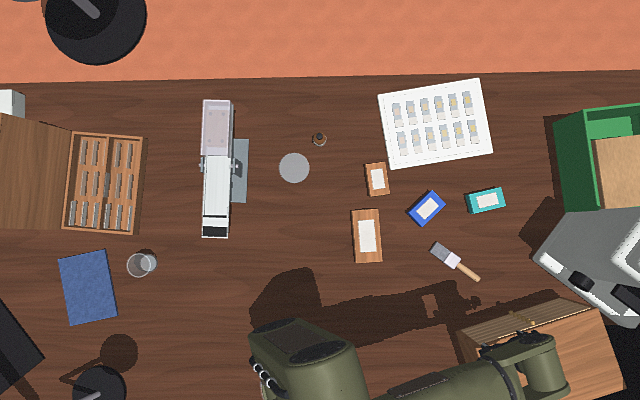

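View pics/b.png

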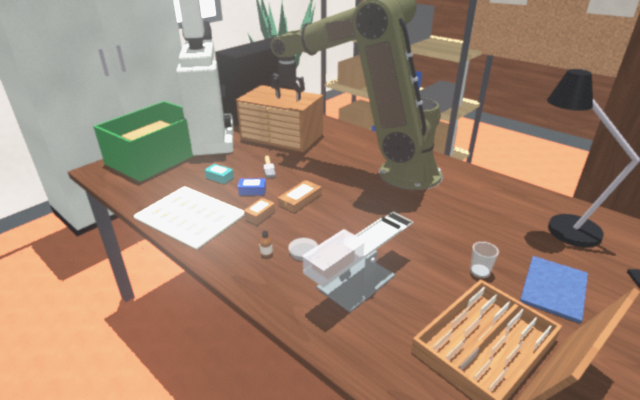

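The top view shows the trough at (216,168) with its lip at (215,232) towards the robot. There are two orange boxes, a small one at (376,179) and a longer one at (367,236), plus a blue box at (427,208) and a turquoise one at (486,200). The matching box should be the small orange one, so I'm measuring it next.

Run:
```python
from h import *
w=np.load('w0.npz'); P=w['tP']; im=w['ti']
def reg(u0,u1,v0,v1,z0,z1,n):
    p=P[v0:v1,u0:u1]; m=(p[...,2]>z0)&(p[...,2]<z1); q=p[m].astype(np.float32)
    r=cv2.minAreaRect(q[:,:2]); print(n,len(q),'rect',np.round(r[0],1),np.round(r[1],1),round(r[2],1),'z',np.round(np.median(q[:,2]),1)); return q
reg(358,395,155,200,25,60,'lower'); reg(345,390,203,270,22,60,'long')
reg(400,450,185,235,20,60,'blue');reg(460,510,180,220,20,60,'turq')
reg(270,318,145,190,10,40,'dish'); reg(308,332,128,150,20,110,'oil');reg(120,160,245,280,40,110,'jar');reg(425,485,235,285,5,50,'brush')
reg(195,236,170,245,115,145,'trough'); reg(195,245,90,180,165,215,'cover')
for v,u in [(230,215),(222,215),(236,215),(210,215),(190,215),(178,205),(178,216),(178,228),(240,215),(166,203),(166,231),(130,215),(110,215),(190,240),(60,300)]: print(v,u,np.round(P[v,u]),im[v,u])
c=cv2.resize(im[85:275,190:410],None,fx=3.5,fy=3.1,interpolation=cv2.INTER_CUBIC); cv2.imwrite('pics/c.png',c)
```

```text
Traceback (most recent call last):
cv2.error: OpenCV(4.12.0) /io/opencv/modules/imgproc/src/convhull.cpp:143: error: (-215:Assertion failed) total >= 0 && (depth == CV_32F || depth == CV_32S) in function 'convexHull'
```

Run:
```python
from h import *
w=np.load('w0.npz'); P=w['tP']; im=w['ti']
def reg(u0,u1,v0,v1,z0,z1,n):
    p=P[v0:v1,u0:u1]; m=(p[...,2]>z0)&(p[...,2]<z1); q=p[m].astype(np.float32)
    if len(q)<5: print(n,'few',np.nanmedian(p[...,2])); return
    r=cv2.minAreaRect(np.ascontiguousarray(q[:,:2])); print(n,len(q),'rect',np.round(r[0],1),np.round(r[1],1),round(r[2],1),'z',np.round(np.median(q[:,2]),1)); return q
reg(358,395,155,200,25,60,'lower'); reg(345,390,203,270,22,60,'long')
reg(400,450,185,235,20,60,'blue');reg(460,510,180,220,20,60,'turq')
reg(270,318,145,190,10,40,'dish'); reg(308,332,128,150,20,110,'oil');reg(120,160,245,280,40,110,'jar');reg(425,485,235,285,5,50,'brush')
reg(195,236,170,245,115,145,'trough'); reg(195,245,90,180,165,215,'cover')
for v,u in [(230,215),(222,215),(236,215),(210,215),(190,215),(178,205),(178,216),(178,228),(240,215),(166,203),(166,231),(130,215),(110,215),(190,240),(60,300)]: print(v,u,np.round(P[v,u]),im[v,u])
c=cv2.resize(im[85:275,190:410],None,fx=3.5,fy=3.1,interpolation=cv2.INTER_CUBIC); cv2.imwrite('pics/c.png',c)
```

```text
lower 673 rect [ 618.5 -239.3] [99.8 60.9] 6.6 z 41.0
long 1427 rect [ 448.  -204.2] [160.5  80.3] 3.5 z 36.8
blue 704 rect [ 527.2 -385.7] [ 60.8 101.3] 43.3 z 40.9
turq 707 rect [ 549.  -564.1] [ 59.9 102.7] 12.7 z 40.9
dish 734 rect [668.4  13.2] [126.8 137.1] 82.9 z 20.2
oil 141 rect [743.4 -66.2] [33.6 35.8] 88.2 z 60.1
jar 334 rect [371.5 470. ] [70.5 70.6] 2.7 z 72.6
brush 873 rect [ 370.4 -472.6] [180.6 149. ] 89.2 z 16.8
trough 1796 rect [545.9 228.9] [100.3 194.3] 88.3 z 131.5
cover 1574 rect [754.3 220. ] [ 76.2 155.5] 86.8 z 185.7
230 215 [471. 234. 129.] [51 53 54]
222 215 [494. 235. 124.] [230 231 227]
236 215 [454. 234. 130.] [74 74 70]
210 215 [528. 234. 129.] [225 224 221]
190 215 [585. 233. 131.] [222 223 219]
178 205 [619. 260. 138.] [209 209 202]
178 216 [619. 230. 134.] [225 225 220]
178 228 [619. 196. 130.] [236 236 232]
240 215 [440. 263.   4.] [ 54  72 108]
166 203 [654. 268. 130.] [101  96  97]
166 231 [654. 188. 125.] [193 182 190]
130 215 [747. 221. 185.] [183 181 193]
110 215 [802. 220. 188.] [181 178 190]
190 240 [593. 183.   8.] [158 152 142]
60 300 [1264.   27. -749.] [ 98 130 208]
```

View pics/c.png

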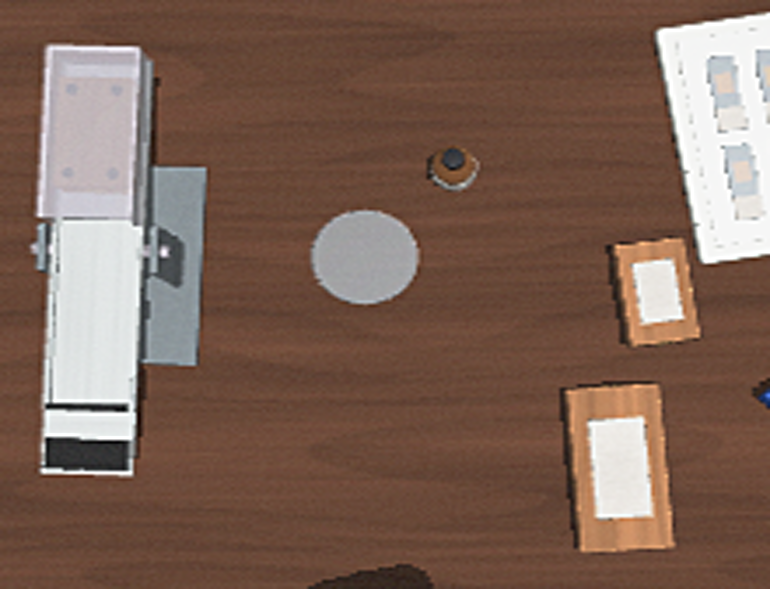

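The crop confirms it: the matching box is the small orange one at (376,179) in the top view, measuring 99.8 x 61 mm with its top at z=41. The 160 x 80 mm box is the bystander, and the other two small boxes are blue and turquoise. The case lies feet up under the cover. I'll write a row planner, then go to the lip.

```bash
cat >> h.py <<'E'
import json
from scipy.spatial.transform import Slerp
def Rt(pitch,az,flip=1):
    """tool z: pitch deg from straight down toward azimuth az deg; tool y = flip * left-horizontal of az"""
    p,a=np.radians([pitch,az]); h=np.array([np.cos(a),np.sin(a),0])
    z=np.sin(p)*h+np.array([0,0,-np.cos(p)]); y=flip*np.array([-np.sin(a),np.cos(a),0])
    return np.column_stack([np.cross(y,z),y,z])
def show():
    s=robot.read_state(); M=R.from_rotvec(s['ee_rot']).as_matrix()
    p=np.degrees(np.arctan2(np.hypot(*M[:2,2]),-M[2,2])); 
    print('t',round(s['clock'],2),'q',np.round(s['joints'],2),'pos',np.round(s['position'],1),'tilt',round(p,1),'x',np.round(M[:,0],3),'y',np.round(M[:,1],3),'z',np.round(M[:,2],3),'F',np.round(s['ft_force'],1),'g',round(s['gripper_width'],3))
    with open('log.jsonl','a') as f: f.write(json.dumps([list(s['joints']),list(s['position']),list(s['ee_rot'])])+'\n')
    return np.array(s['position']),M
def plan(path,speed=55.,turn=7.8,n=None):
    """path: list of (pos,Rot); prints rows"""
    p,M=show()
    for q,N in path:
        q=np.array(q,float); w=R.from_matrix(M.T@N).as_rotvec(degrees=True)
        k=n or int(np.ceil(max(np.linalg.norm(q-p)/speed,np.linalg.norm(w)/turn,1)))
        print('-- rows',k,'turn/row',np.round(w/k/8,2))
        for i in range(k):
            Mi=M@R.from_rotvec(w*i/k,degrees=True).as_matrix()
            print(np.round(Mi.T@(q-p)/k,1).tolist(),end=' ')
        print(); p,M=q,N
E
python3 - <<'E'
from h import *
plan([((474,233.5,180),Rt(20,0)@R.from_euler('z',90,degrees=True).as_matrix())],n=None)
plan([((474,233.5,180),Rt(20,0)@R.from_euler('z',-90,degrees=True).as_matrix())],n=None)
E
```

```text
t 0.1 q [-1.3   0.3   1.52 -0.    1.32 -0.07] pos [ 182.7 -518.6  247.7] tilt 0.1 x [0.943 0.332 0.   ] y [ 0.332 -0.943 -0.001] z [-0.     0.001 -1.   ] F [ 0.3 -1.  -1.2] g 1.0
-- rows 15 turn/row [-0.15  0.1  -0.58]
[35.0, -40.8, 4.6] [38.1, -37.9, 4.3] [41.0, -34.8, 4.1] [43.7, -31.5, 4.0] [46.0, -27.9, 4.1] [48.1, -24.2, 4.2] [49.8, -20.3, 4.5] [51.2, -16.2, 4.8] [52.3, -12.1, 5.3] [53.0, -8.0, 5.8] [53.4, -3.8, 6.5] [53.5, 0.4, 7.2] [53.2, 4.6, 8.0] [52.5, 8.7, 8.9] [51.5, 12.8, 9.9] 
t 0.1 q [-1.3   0.3   1.52 -0.    1.32 -0.07] pos [ 182.7 -518.6  247.7] tilt 0.1 x [0.943 0.332 0.   ] y [ 0.332 -0.943 -0.001] z [-0.     0.001 -1.   ] F [ 0.3 -1.  -1.2] g 1.0
-- rows 15 turn/row [0.11 0.16 0.9 ]
[35.0, -40.8, 4.6] [29.5, -44.8, 6.0] [23.5, -48.0, 7.3] [17.1, -50.5, 8.5] [10.4, -52.1, 9.6] [3.6, -52.8, 10.6] [-3.3, -52.6, 11.4] [-10.1, -51.6, 12.1] [-16.8, -49.7, 12.6] [-23.2, -47.0, 12.9] [-29.1, -43.5, 13.0] [-34.6, -39.3, 13.0] [-39.6, -34.4, 12.7] [-43.8, -29.0, 12.3] [-47.4, -23.0, 11.7]
```

play_rows(
  increments=[
    {"fingers":-1,"tx":35,"ty":-41,"tz":0,"ax":-0.15,"ay":0.1,"az":-0.6},
    {"fingers":-1,"tx":38,"ty":-38,"tz":0,"ax":-0.15,"ay":0.1,"az":-0.6},
    {"fingers":-1,"tx":41,"ty":-35,"tz":0,"ax":-0.15,"ay":0.1,"az":-0.6},
    {"fingers":-1,"tx":44,"ty":-31,"tz":0,"ax":-0.15,"ay":0.1,"az":-0.6},
    {"fingers":-1,"tx":46,"ty":-28,"tz":0,"ax":-0.15,"ay":0.1,"az":-0.6},
    {"fingers":-1,"tx":48,"ty":-24,"tz":4,"ax":-0.15,"ay":0.1,"az":-0.6},
    {"fingers":-1,"tx":50,"ty":-20,"tz":4,"ax":-0.15,"ay":0.1,"az":-0.6},
    {"fingers":-1,"tx":51,"ty":-16,"tz":5,"ax":-0.15,"ay":0.1,"az":-0.6},
  ],
  force=60,
)

```text
clock: 1.1
position: [333.1, -104.4, 229.9]
ee_rot: [2.605, 1.467, 0.213]
ft_force: [1.0, -0.7, 0.7]
gripper_width: 0.001
```

Run:
```python
from h import *
plan([((474,233.5,180),Rt(20,0)@R.from_euler('z',90,degrees=True).as_matrix())])
```

```text
t 1.1 q [-0.43 -0.27  2.15  0.03  1.06  0.1 ] pos [ 333.1 -104.4  229.9] tilt 11.6 x [0.513 0.857 0.052] y [ 0.836 -0.513  0.194] z [ 0.193 -0.056 -0.98 ] F [ 1.  -0.7  0.7] g 0.001
-- rows 7 turn/row [-0.14  0.1  -0.55]
[51.3, -9.3, 8.2] [51.8, -5.5, 8.7] [51.9, -1.8, 9.4] [51.8, 2.0, 10.1] [51.3, 5.7, 10.9] [50.6, 9.4, 11.7] [49.6, 13.0, 12.6]
```

Tracking is good.

play_rows(
  increments=[
    {"fingers":-1,"tx":51,"ty":-9,"tz":3,"ax":-0.15,"ay":0.1,"az":-0.55},
    {"fingers":-1,"tx":52,"ty":-5.5,"tz":4,"ax":-0.15,"ay":0.1,"az":-0.55},
    {"fingers":-1,"tx":52,"ty":-2,"tz":6,"ax":-0.15,"ay":0.1,"az":-0.55},
    {"fingers":-1,"tx":52,"ty":2,"tz":10,"ax":-0.15,"ay":0.1,"az":-0.55},
    {"fingers":-1,"tx":52,"ty":6,"tz":11,"ax":-0.15,"ay":0.1,"az":-0.55},
    {"fingers":-1,"tx":52,"ty":9.5,"tz":12,"ax":-0.15,"ay":0.1,"az":-0.55},
    {"fingers":-1,"tx":50,"ty":13,"tz":12,"ax":-0.15,"ay":0.1,"az":-0.55},
  ],
)

```text
clock: 1.98
position: [470.4, 251.7, 193.1]
ee_rot: [1.994, 2.046, 0.376]
ft_force: [1.3, 0.2, 0.4]
gripper_width: 0.002
```

Run:
```python
from h import *
N=Rt(20,0)@R.from_euler('z',90,degrees=True).as_matrix()
plan([((474,233.5,172),N),((476,233.5,62),N)],speed=14)
w=np.load('w0.npz') 
im,d,P=world('top')
for v in (226,230,234,236): print(v,np.round(P[v,210:222:4],0).tolist())
# trough side edges by height at several x
m=(P[...,2]>122)&(P[...,2]<140)
m[:,:195]=0;m[:,237:]=0
for x0 in (470,500,530,560,590,615):
    k=m&(abs(P[...,0]-x0)<6); y=P[...,1][k]; print(x0,len(y),np.round([y.min(),y.max(),(y.min()+y.max())/2],1) if len(y) else '')
print('xmin',np.nanmin(P[...,0][m]))
```

```text
t 1.98 q [ 0.49  0.18  1.84 -0.23  0.8   0.61] pos [470.4 251.7 193.1] tilt 21.1 x [-0.025  1.    -0.005] y [0.933 0.025 0.36 ] z [ 0.36   0.004 -0.933] F [1.3 0.2 0.4] g 0.002
-- rows 3 turn/row [ 0.05 -0.01  0.06]
[-6.1, -1.6, 7.0] [-6.1, -1.5, 7.0] [-6.1, -1.4, 7.0] 
-- rows 8 turn/row [0. 0. 0.]
[0.0, -4.5, 13.0] [0.0, -4.5, 13.0] [0.0, -4.5, 13.0] [0.0, -4.5, 13.0] [0.0, -4.5, 13.0] [0.0, -4.5, 13.0] [0.0, -4.5, 13.0] [0.0, -4.5, 13.0] 
226 [[482.0, 247.0, 135.0], [482.0, 237.0, 131.0], [482.0, 225.0, 131.0]]
230 [[471.0, 248.0, 130.0], [471.0, 237.0, 131.0], [471.0, 225.0, 130.0]]
234 [[460.0, 248.0, 131.0], [460.0, 235.0, 136.0], [459.0, 225.0, 133.0]]
236 [[454.0, 249.0, 127.0], [454.0, 237.0, 129.0], [454.0, 225.0, 133.0]]
470 74 [197.3 250.9 224.1]
500 105 [195.9 269.  232.4]
530 106 [194.9 266.1 230.5]
560 104 [192.9 267.4 230.1]
590 111 [191.5 263.9 227.7]
615 107 [190.3 264.1 227.2]
xmin 447.7821078457822
```

play_rows(
  increments=[
    {"fingers":-1,"tx":-9,"ty":-2,"tz":10,"ax":0,"ay":0,"az":0.1},
    {"fingers":-1,"tx":-9,"ty":-2,"tz":10},
    {"fingers":-1,"ty":-4.5,"tz":13},
    {"fingers":-1,"ty":-4.5,"tz":13},
    {"fingers":-1,"ty":-4.5,"tz":13},
    {"fingers":-1,"ty":-4.5,"tz":13},
    {"fingers":-1,"ty":-4.5,"tz":13},
    {"fingers":-1,"ty":-4.5,"tz":13},
  ],
)

```text
$.increments[1]: bad value
```

Run:
```python
from h import *
show()
```

```text
t 2.02 q [ 0.5   0.19  1.84 -0.24  0.8   0.61] pos [471.5 255.5 192. ] tilt 21.2 x [-0.03   1.    -0.005] y [0.932 0.03  0.361] z [ 0.361  0.006 -0.933] F [-2.5 -0.5 -1.8] g 0.004
```

play_rows(
  increments=[
    {"fingers":-1,"tx":-11,"ty":-4,"tz":10,"ax":0,"ay":0,"az":0},
    {"fingers":-1,"tx":-11,"ty":-3,"tz":12,"ax":0,"ay":0,"az":0},
    {"fingers":-1,"tx":0,"ty":-4.5,"tz":13,"ax":0,"ay":0,"az":0},
    {"fingers":-1,"tx":0,"ty":-4.5,"tz":13,"ax":0,"ay":0,"az":0},
    {"fingers":-1,"tx":0,"ty":-4.5,"tz":13,"ax":0,"ay":0,"az":0},
    {"fingers":-1,"tx":0,"ty":-4.5,"tz":13,"ax":0,"ay":0,"az":0},
    {"fingers":-1,"tx":0,"ty":-4.5,"tz":13,"ax":0,"ay":0,"az":0},
    {"fingers":-1,"tx":0,"ty":-4.5,"tz":13,"ax":0,"ay":0,"az":0},
  ],
)

```text
clock: 3.02
position: [479.3, 231.0, 83.5]
ee_rot: [1.989, 2.044, 0.39]
ft_force: [0.3, 1.1, 6.7]
gripper_width: -0.002
```

Run:
```python
from h import *
show()
```

```text
t 3.02 q [ 0.44  0.35  1.94 -0.3   0.53  0.66] pos [479.3 231.   83.5] tilt 21.7 x [-0.027  1.    -0.   ] y [0.929 0.025 0.369] z [ 0.369  0.01  -0.929] F [0.3 1.1 6.7] g -0.002
```

play_rows(
  increments=[
    {"fingers":-1,"tx":0,"ty":-4,"tz":8,"ax":0,"ay":0,"az":0},
    {"fingers":-1,"tx":0,"ty":-4,"tz":8,"ax":0,"ay":0,"az":0},
    {"fingers":-1,"tx":0,"ty":-4,"tz":6,"ax":0,"ay":0,"az":0},
    {"fingers":-1,"tx":0,"ty":0,"tz":0,"ax":0,"ay":0,"az":0},
    {"fingers":-1,"tx":0,"ty":0,"tz":0,"ax":0,"ay":0,"az":0},
    {"fingers":-1,"tx":0,"ty":0,"tz":0,"ax":0,"ay":0,"az":0},
  ],
)

```text
clock: 3.78
position: [477.3, 230.4, 57.4]
ee_rot: [1.99, 2.04, 0.396]
ft_force: [-2.0, 0.6, 2.7]
gripper_width: -0.003
```

Run:
```python
from h import *
show(); world('scene','pics/s1.png'); im,d,P=world('top')
a=cv2.imread('pics/s1.png')[160:320,260:440]; b=im[85:245,150:330]
cv2.imwrite('pics/d.png',np.hstack([cv2.resize(i,(400,356)) for i in (a,b)]))
```

```text
t 3.77 q [ 0.45  0.39  1.96 -0.34  0.46  0.7 ] pos [477.3 230.4  57.4] tilt 21.9 x [-0.025  1.     0.002] y [0.928 0.023 0.372] z [ 0.372  0.011 -0.928] F [-2.   0.6  2.7] g -0.003
```

View pics/d.png

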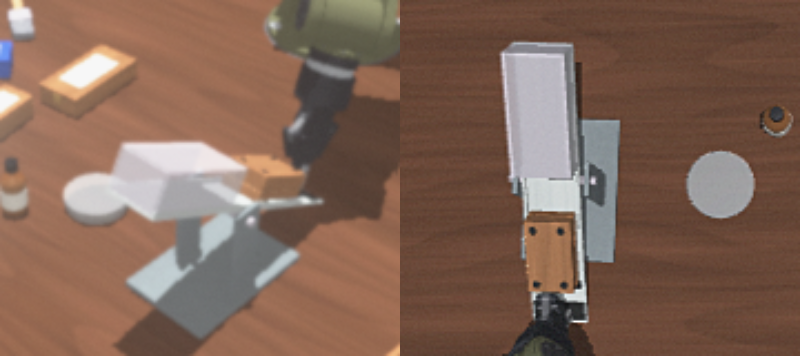

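The box has slid down against the end stop; it shows at (550,252) in the right half. Now I'll let the trough come up in a controlled way.

play_rows(
  increments=[
    {"fingers":-1,"tx":0,"ty":4.5,"tz":-13,"ax":0,"ay":0,"az":0},
    {"fingers":-1,"tx":0,"ty":4.5,"tz":-13,"ax":0,"ay":0,"az":0},
    {"fingers":-1,"tx":0,"ty":4.5,"tz":-13,"ax":0,"ay":0,"az":0},
    {"fingers":-1,"tx":0,"ty":4.5,"tz":-13,"ax":0,"ay":0,"az":0},
    {"fingers":-1,"tx":0,"ty":4.5,"tz":-13,"ax":0,"ay":0,"az":0},
    {"fingers":-1,"tx":0,"ty":4.5,"tz":-13,"ax":0,"ay":0,"az":0},
    {"fingers":-1,"tx":0,"ty":4.5,"tz":-13,"ax":0,"ay":0,"az":0},
    {"fingers":1,"tx":0,"ty":-40,"tz":-60,"ax":0,"ay":0,"az":0},
  ],
)

```text
clock: 4.88
position: [421.5, 228.1, 195.2]
ee_rot: [1.993, 2.04, 0.392]
ft_force: [0.2, 0.6, 0.6]
gripper_width: 0.199
```

```bash
cat > k.py <<'E'
from h import *
from scipy.optimize import least_squares
ry=lambda a:R.from_euler('y',a).as_matrix(); rz=lambda a:R.from_euler('z',a).as_matrix()
S=[1,1,1]  # signs q4,q5,q6
def fk(q,p,s4=1,s6=1):
    a1,d1,L2,a3,L3,T=p
    M=rz(q[0]); x=M@np.array([a1,0,d1]); M=M@ry(q[1]); x=x+M@np.array([0,0,L2])
    M=M@ry(q[2]); x=x+M@np.array([a3,0,L3]); M=M@rz(s4*q[3])@ry(q[4]); x=x+M@np.array([0,0,T])
    return x,M@rz(s6*q[5])
def fit():
    D=[json.loads(l) for l in open('log.jsonl')]; best=None
    for s4 in(1,-1):
        f=lambda p:np.concatenate([fk(d[0],p,s4)[0]-d[1] for d in D])
        r=least_squares(f,[50,350,400,0,350,200])
        if best is None or r.cost<best[0]: best=(r.cost,s4,r.x,np.abs(r.fun).max())
    return best,D
E
python3 - <<'E'
from k import *
show(); b,D=fit(); print(b)
for s6 in (1,-1):
    print(s6)
    for d in D[::3]: print(np.round(fk(d[0],b[2],b[1],s6)[1].T@R.from_rotvec(d[2]).as_matrix(),2).tolist())
im,d,P=world('top')
q=P[165:250,190:240]; m=(q[...,2]>160)&(q[...,2]<180); c=q[m].astype(np.float32); print(len(c),cv2.minAreaRect(np.ascontiguousarray(c[:,:2])),np.median(c[:,2]))
E
```

```text
t 4.88 q [ 0.5   0.05  1.98 -0.24  0.78  0.62] pos [421.5 228.1 195.2] tilt 21.7 x [-0.023  1.     0.001] y [0.929 0.022 0.37 ] z [ 0.37   0.01  -0.929] F [0.2 0.6 0.6] g 0.199
(np.float64(2945.7464969650155), 1, array([ 71.4836627 , -11.45688066, 367.91266946, -62.64756785,
       371.26081067,  57.57186329]), np.float64(42.8065452585069))
1
[[0.0, -1.0, -0.0], [1.0, 0.0, 0.0], [-0.0, -0.0, 1.0]]
[[0.0, -1.0, 0.0], [1.0, 0.0, 0.0], [-0.0, 0.0, 1.0]]
[[-0.0, -1.0, -0.0], [1.0, 0.0, 0.0], [-0.0, -0.0, 1.0]]
-1
[[0.13, -0.99, -0.0], [0.99, 0.13, 0.0], [-0.0, -0.0, 1.0]]
[[-0.94, -0.35, 0.0], [0.35, -0.94, 0.0], [-0.0, 0.0, 1.0]]
[[-0.99, -0.16, -0.0], [0.16, -0.99, -0.0], [-0.0, -0.0, 1.0]]
802 ((516.5984497070312, 233.14581298828125), (62.035152435302734, 192.3688507080078), 86.1003189086914) 170.57382
```

```bash
cat > k.py <<'E'
from h import *
from scipy.optimize import least_squares
ry=lambda a:R.from_euler('y',a).as_matrix(); rz=lambda a:R.from_euler('z',a).as_matrix()
def fk(q,p):
    a1,d1,L2,bx,a3,L3,T,tx=p
    M=rz(q[0]); x=M@np.array([a1,0,d1]); M=M@ry(q[1]); x=x+M@np.array([bx,0,L2])
    M=M@ry(q[2]); x=x+M@np.array([a3,0,L3]); M=M@rz(q[3])@ry(q[4]); x=x+M@np.array([tx,0,T])
    return x,M@rz(q[5]+np.pi/2).round(12)@np.eye(3)
def fit():
    D=[json.loads(l) for l in open('log.jsonl')]; best=None
    for z in (300,450):
      for bx in (-100,0,100):
        p0=np.array([100,z,400,bx,0,400,250,0.])
        f=lambda p:np.concatenate([fk(d[0],p)[0]-d[1] for d in D]+[.003*(p-p0)])
        r=least_squares(f,p0)
        if best is None or r.cost<best[0]: best=(r.cost,r.x,np.abs(r.fun[:3*len(D)]).max())
    return best,D
E
python3 - <<'E'
from k import *
b,D=fit(); print(b)
for d in D: print(np.round(d[0],2),np.round(d[1],0),np.round(fk(d[0],b[1])[0]-d[1],1),np.abs(fk(d[0],b[1])[1]-R.from_rotvec(d[2]).as_matrix()).max().round(3))
im,d,P=world('top')
q=P[165:250,190:240]; m=(q[...,2]>160)&(q[...,2]<180)&(q[...,0]>490)&(q[...,0]<640); n,l,s,_=cv2.connectedComponentsWithStats(m.astype(np.uint8)); i=1+s[1:,4].argmax(); c=q[l==i].astype(np.float32); print(len(c),cv2.minAreaRect(np.ascontiguousarray(c[:,:2])),np.median(c[:,2]))
E
```

```text
(np.float64(2488.082690194281), array([-83.03832774,  76.47239443, 393.96452649, -27.10181236,
       -47.09426831, 455.57404134, 148.29179292, -91.68861684]), np.float64(40.00296398451448))
[-1.3   0.3   1.52 -0.    1.32 -0.07] [ 183. -519.  248.] [-34.3 -13.3  -3. ] 0.0
[-1.3   0.3   1.52 -0.    1.32 -0.07] [ 183. -519.  248.] [-34.3 -13.3  -3. ] 0.0
[-0.43 -0.27  2.15  0.03  1.06  0.1 ] [ 333. -104.  230.] [ -9.8 -40.   -3.8] 0.0
[ 0.49  0.18  1.84 -0.23  0.8   0.61] [470. 252. 193.] [ -3.3 -11.4   7. ] 0.0
[ 0.5   0.19  1.84 -0.24  0.8   0.61] [471. 256. 192.] [ -3.4 -11.4   7.2] 0.0
[ 0.44  0.35  1.94 -0.3   0.53  0.66] [479. 231.  83.] [ 2.8  0.3 -2.2] 0.0
[ 0.45  0.39  1.96 -0.34  0.46  0.7 ] [477. 230.  57.] [ 2.6  4.5 -5.4] 0.0
[ 0.5   0.05  1.98 -0.24  0.78  0.62] [421. 228. 195.] [-0.9 -9.   3. ] 0.0
800 ((562.4259643554688, 230.12966918945312), (61.27482986450195, 99.98428344726562), 87.28668212890625) 170.52597
```

```bash
sed -i 's/a1,d1,L2,bx,a3,L3,T,tx=p/a1,d1,L2,bx,a3,L3,T,tx,oy,ty=p/; s/\[a3,0,L3\]/[a3,oy,L3]/; s/\[tx,0,T\]/[tx,ty,T]/; s/250,0\.\]/250,0.,30,0]/' k.py
python3 - <<'E'
from k import *
b,D=fit(); print(b[0],b[1].round(1),b[2])
E
```

```text
0.09565916091414277 [  0.  221.2 424.2   0.   40.9 447.5 227.8   0.   36.6   0. ] 0.0024044282958399776
```

```bash
cat >> k.py <<'E'
lo=np.array([-3.03,-.79,.23,-1.04,0,-2.55]); hi=np.array([3.03,2.21,2.52,4.18,3.07,2.55])
B=fit()[0][1]
def ik(x,M,seed):
    def f(q):
        y,N=fk(q,B); return np.concatenate([(y-x)/100,R.from_matrix(N.T@M).as_rotvec()])
    r=least_squares(f,np.clip(seed,lo+.01,hi-.01),bounds=(lo,hi)); return r.x,r.cost
def sols(x,M):
    out=[]
    for q4 in (-.5,.5,1.5,2.5,3.6):
      for q6 in (-1.8,-.6,.6,1.8):
        s=[np.arctan2(x[1],x[0]),.2,1.8,q4,.8,q6]; q,c=ik(x,M,s)
        if c<1e-8 and not any(np.abs(q-o).max()<.05 for o in out): out.append(q)
    return out
C0=np.array([562.4,230.1,150.]); AZ=-2.7; LC=np.array([618.5,-239.3]); LAZ=6.6
ST=np.array([470,-60,50.]); BETA=24; DEL=40
def hd(a): a=np.radians(a); return np.array([np.cos(a),np.sin(a),0])
def grasp1(fl):  # pose in trough
    M=Rt(-BETA,AZ,fl); return C0+15*hd(AZ)+[0,0,10.],M
def stand1(fl,az,z=50.5): # box frame: along->up, up-> -az
    M=Rt(90-BETA,az,fl); return np.array([*ST[:2],z])+np.array([0,0,15.])-10*hd(az),M
def grasp2(fl,az): return ST+[0,0,32.]+8*hd(az),Rt(-DEL,az,fl)
def final(fl,z=61.): return np.array([*LC,z])-32*hd(LAZ)+[0,0,8.],Rt(90-DEL,LAZ,fl)
E
python3 - <<'E'
from k import *
for fl in (1,-1):
    for n,g in [('g1',grasp1(fl)),('fin',final(fl))]+[(f'st{a}',stand1(fl,a)) for a in (-40,-20,0,20,40)]+[(f'g2 {a}',grasp2(fl,a)) for a in (-40,-20,0,20,40)]:
        print(fl,n,g[0].round(0),[s.round(2).tolist() for s in sols(*g)])
E
```

```text
1 g1 [577. 229. 160.] [[0.27, 0.75, 1.11, 0.13, 1.69, -1.26]]
1 fin [ 587. -243.   69.] []
1 st-40 [462. -54.  66.] [[0.14, 0.5, 2.31, 4.14, 0.95, 1.26]]
1 st-20 [461. -57.  66.] [[-0.08, 0.46, 2.42, 3.45, 0.9, 1.49]]
1 st0 [460. -60.  66.] [[-0.38, 0.46, 2.44, 2.71, 0.92, 1.68]]
1 st20 [461. -63.  66.] [[-0.59, 0.48, 2.35, 2.05, 0.99, 1.87]]
1 st40 [462. -66.  66.] [[-0.68, 0.54, 2.19, 1.56, 1.11, 2.03]]
1 g2 -40 [476. -65.  82.] [[-0.32, 0.68, 1.51, 0.24, 1.61, -1.27]]
1 g2 -20 [478. -63.  82.] [[-0.24, 0.71, 1.46, 0.07, 1.67, -1.48]]
1 g2 0 [478. -60.  82.] [[-0.15, 0.72, 1.45, -0.1, 1.67, -1.7]]
1 g2 20 [478. -57.  82.] [[-0.07, 0.69, 1.49, -0.27, 1.61, -1.91]]
1 g2 40 [476. -55.  82.] [[0.0, 0.65, 1.57, -0.42, 1.5, -2.11]]
-1 g1 [577. 229. 160.] [[0.27, 0.75, 1.11, 0.13, 1.69, 1.88]]
-1 fin [ 587. -243.   69.] [[-0.64, 0.56, 1.86, 1.57, 0.55, -0.54]]
-1 st-40 [462. -54.  66.] [[0.14, 0.5, 2.31, 4.14, 0.95, -1.88]]
-1 st-20 [461. -57.  66.] [[-0.08, 0.46, 2.42, 3.45, 0.9, -1.66]]
-1 st0 [460. -60.  66.] [[-0.38, 0.46, 2.44, 2.71, 0.92, -1.46]]
-1 st20 [461. -63.  66.] [[-0.59, 0.48, 2.35, 2.05, 0.99, -1.27]]
-1 st40 [462. -66.  66.] [[-0.68, 0.54, 2.19, 1.56, 1.11, -1.12]]
-1 g2 -40 [476. -65.  82.] [[-0.32, 0.68, 1.51, 0.24, 1.61, 1.87]]
-1 g2 -20 [478. -63.  82.] [[-0.24, 0.71, 1.46, 0.07, 1.67, 1.66]]
-1 g2 0 [478. -60.  82.] [[-0.15, 0.72, 1.45, -0.1, 1.67, 1.44]]
-1 g2 20 [478. -57.  82.] [[-0.07, 0.69, 1.49, -0.27, 1.61, 1.23]]
-1 g2 40 [476. -55.  82.] [[0.0, 0.65, 1.57, -0.42, 1.5, 1.03]]
```

```bash
cat >> k.py <<'E'
VL=.7*np.array([2.22,2.22,2.57,3.14,3.14,3.14])/8
def back(g,d): return g[0]-d*g[1][:,2],g[1]
def up(g,d): return g[0]+[0,0,d],g[1]
def check(path,q0=None,speed=55.,turn=7.8):
    if q0 is None:
        s=robot.read_state(); q0=s['joints']
    q=np.array(q0); p,M=fk(q,B)
    for g,N in path:
        w=R.from_matrix(M.T@N).as_rotvec(degrees=True); k=int(np.ceil(max(np.linalg.norm(g-p)/speed,np.linalg.norm(w)/turn,1)))
        mx=0;bad=0
        for i in range(1,k+1):
            qn,c=ik(p+(g-p)*i/k,M@R.from_rotvec(w*i/k,degrees=True).as_matrix(),q)
            mx=max(mx,(np.abs(qn-q)/VL).max()); bad+=c>1e-7; q=qn
        print('rows',k,'maxratio',round(mx,2),'bad',bad,'q',q.round(2),'p',g.round(0)); p,M=g,N
    return q
E
python3 - <<'E'
from k import *
fl=-1
for fl in (-1,1):
  q=check([(np.array([480,229,260]),Rt(0,AZ,fl)),back(grasp1(fl),90),grasp1(fl)])
  for az in (20,35,50):
    print(fl,'az',az)
    st=stand1(fl,az); g=grasp1(fl)
    mid=(np.array([500,90,260.]),Rt(20,az/2,fl))
    q1=check([up(g,90),mid,up(st,80),st],q)
    b=back(st,80)
    q2=check([b,up(b,90),up(back(grasp2(fl,az),90),40),back(grasp2(fl,az),80),grasp2(fl,az)],q1)
    check([up(grasp2(fl,az),110),up(final(fl),120),final(fl)],q2)
E
```

```text
rows 13 maxratio 0.45 bad 0 q [0.38 0.25 1.56 0.   1.33 1.99] p [480 229 260]
rows 4 maxratio 0.92 bad 0 q [0.26 0.77 0.87 0.13 1.9  1.89] p [614. 228. 242.]
rows 2 maxratio 0.58 bad 0 q [0.27 0.75 1.11 0.13 1.69 1.88] p [577. 229. 160.]
-1 az 20
rows 2 maxratio 0.31 bad 0 q [0.27 0.68 1.01 0.13 1.85 1.9 ] p [577. 229. 250.]
rows 6 maxratio 0.71 bad 0 q [0.09 0.03 1.84 0.03 0.92 1.47] p [500.  90. 260.]
rows 7 maxratio 1.99 bad 0 q [-0.59  0.21  2.36  1.87  0.89 -0.97] p [461. -63. 146.]
rows 2 maxratio 0.73 bad 0 q [-0.59  0.48  2.35  2.05  0.99 -1.27] p [461. -63.  66.]
rows 2 maxratio 0.65 bad 0 q [-0.83  0.32  2.47  1.79  1.04 -1.19] p [392. -88.  98.]
rows 2 maxratio 0.93 bad 0 q [-0.83 -0.03  2.46  1.57  1.   -0.77] p [392. -88. 188.]
rows 14 maxratio 1.04 bad 0 q [-0.04  0.66  1.25 -0.26  1.88  1.19] p [532. -37. 191.]
rows 1 maxratio 0.33 bad 0 q [-0.04  0.7   1.3  -0.25  1.79  1.21] p [526. -40. 143.]
rows 2 maxratio 0.43 bad 0 q [-0.07  0.69  1.49 -0.27  1.61  1.23] p [478. -57.  82.]
rows 2 maxratio 0.41 bad 0 q [-0.07  0.55  1.44 -0.27  1.8   1.18] p [478. -57. 192.]
rows
[... 4966 characters left out ...]
rows 7 maxratio 0.14 bad 7 q [-0.39  0.09  2.24  0.27  0.39 -2.55] p [ 417. -124.   98.]
rows 2 maxratio 0.58 bad 2 q [-0.47 -0.09  2.15  0.41  0.7  -2.55] p [ 417. -124.  188.]
rows 14 maxratio 0.4 bad 9 q [ 0.11  0.55  1.44 -0.46  1.69 -2.26] p [512. -10. 191.]
rows 1 maxratio 0.32 bad 0 q [ 0.1   0.6   1.48 -0.47  1.6  -2.23] p [508. -14. 143.]
rows 2 maxratio 0.33 bad 0 q [ 0.04  0.62  1.62 -0.5   1.43 -2.2 ] p [475. -54.  82.]
rows 2 maxratio 0.44 bad 0 q [ 0.04  0.46  1.57 -0.5   1.62 -2.3 ] p [475. -54. 192.]
rows 13 maxratio 0.53 bad 5 q [-0.55  0.32  1.77  0.62  0.52 -2.55] p [ 587. -243.  189.]
rows 3 maxratio 0.36 bad 3 q [-0.51  0.51  1.79  0.59  0.32 -2.55] p [ 587. -243.   69.]
```

Run:
```python
from k import *
fl=-1
plan([(np.array([480,229,260]),Rt(0,AZ,fl)),back(grasp1(fl),90)])
```

```text
t 4.97 q [ 0.5   0.04  1.99 -0.24  0.78  0.62] pos [419.7 228.9 199.5] tilt 22.1 x [-0.026  1.     0.005] y [0.926 0.022 0.377] z [ 0.376  0.014 -0.926] F [-0.4  0.1  0.5] g 0.374
-- rows 13 turn/row [ 0.16 -0.18  0.89]
[-0.1, 6.1, -2.6] [0.6, 6.0, -2.7] [1.3, 5.8, -2.9] [1.9, 5.5, -3.0] [2.5, 5.2, -3.2] [3.0, 4.8, -3.4] [3.5, 4.3, -3.6] [3.9, 3.7, -3.7] [4.2, 3.1, -3.9] [4.5, 2.5, -4.1] [4.7, 1.8, -4.3] [4.7, 1.2, -4.4] [4.7, 0.5, -4.5] 
-- rows 4 turn/row [-0.   -0.75 -0.  ]
[33.5, -1.2, 4.4] [33.7, -1.2, 0.9] [33.7, -1.2, -2.6] [33.2, -1.2, -6.1]
```

play_rows(
  increments=[
    {"fingers":1,"tx":0,"ty":10,"tz":-12,"ax":0.16,"ay":-0.18,"az":0.9},
    {"fingers":1,"tx":0.6,"ty":10,"tz":-12,"ax":0.16,"ay":-0.18,"az":0.9},
    {"fingers":1,"tx":1.3,"ty":6,"tz":-6,"ax":0.16,"ay":-0.18,"az":0.9},
    {"fingers":1,"tx":2,"ty":5.5,"tz":-6,"ax":0.16,"ay":-0.18,"az":0.9},
    {"fingers":1,"tx":2.5,"ty":5,"tz":-3,"ax":0.16,"ay":-0.18,"az":0.9},
    {"fingers":1,"tx":3,"ty":5,"tz":-3,"ax":0.16,"ay":-0.18,"az":0.9},
    {"fingers":1,"tx":3.5,"ty":4,"tz":-3,"ax":0.16,"ay":-0.18,"az":0.9},
    {"fingers":1,"tx":4,"ty":3.5,"tz":-3,"ax":0.16,"ay":-0.18,"az":0.9},
  ],
)

```text
clock: 5.98
position: [456.8, 228.5, 264.0]
ee_rot: [2.919, 0.806, 0.165]
ft_force: [-0.0, -0.7, -0.4]
gripper_width: 1.002
```

Run:
```python
from k import *
fl=-1
plan([back(grasp1(fl),90)])
```

```text
t 5.97 q [ 0.45  0.16  1.66 -0.13  1.23  1.52] pos [456.8 228.5 264. ] tilt 8.8 x [0.853 0.516 0.076] y [ 0.504 -0.853  0.133] z [ 0.133 -0.076 -0.988] F [-0.  -0.7 -0.4] g 1.002
-- rows 6 turn/row [ 0.27 -0.62  0.66]
[22.0, 12.8, 7.1] [23.6, 11.0, 4.7] [24.8, 8.8, 2.2] [25.6, 6.5, -0.3] [26.0, 4.1, -2.7] [25.9, 1.5, -5.1]
```

play_rows(
  increments=[
    {"fingers":1,"tx":22,"ty":13,"tz":5,"ax":0.27,"ay":-0.62,"az":0.66},
    {"fingers":1,"tx":24,"ty":11,"tz":4,"ax":0.27,"ay":-0.62,"az":0.66},
    {"fingers":1,"tx":25,"ty":9,"tz":2,"ax":0.27,"ay":-0.62,"az":0.66},
    {"fingers":1,"tx":26,"ty":6.5,"tz":0,"ax":0.27,"ay":-0.62,"az":0.66},
    {"fingers":1,"tx":26,"ty":4,"tz":-3,"ax":0.27,"ay":-0.62,"az":0.66},
    {"fingers":1,"tx":26,"ty":1.5,"tz":-5,"ax":0.27,"ay":-0.62,"az":0.66},
    {"fingers":1,"tx":0,"ty":0,"tz":0,"ax":0,"ay":0,"az":0},
  ],
)

```text
clock: 6.85
position: [620.3, 226.0, 240.9]
ee_rot: [-3.053, 0.096, 0.684]
ft_force: [0.4, -0.2, -1.4]
gripper_width: 0.997
```

Run:
```python
from k import *
fl=-1
im,d,P=world('wrist','pics/e.png')
# box top seen by wrist
m=(P[...,2]>160)&(P[...,2]<182)&(abs(P[...,0]-562)<75)&(abs(P[...,1]-230)<60)
n,l,s,_=cv2.connectedComponentsWithStats(m.astype(np.uint8)); i=1+s[1:,4].argmax(); c=P[l==i].astype(np.float32)
print(len(c),s[i],cv2.minAreaRect(np.ascontiguousarray(c[:,:2])),np.median(c[:,2]))
plan([grasp1(fl)],speed=25)
```

```text
8048 [ 272  175   93  100 8048] ((562.224853515625, 232.24191284179688), (60.20167922973633, 101.74134826660156), 87.19093322753906) 170.14572
t 6.9 q [0.25 0.8  0.83 0.14 1.93 1.9 ] pos [619.6 226.6 242.4] tilt 25.1 x [ 0.904 -0.055 -0.424] y [-0.06  -0.998  0.001] z [-0.423  0.024 -0.906] F [ 0.1 -0.2  0.5] g 1.002
-- rows 4 turn/row [-0.01  0.03 -0.02]
[-0.8, -0.1, 23.1] [-1.0, -0.1, 23.1] [-1.1, -0.1, 23.1] [-1.2, -0.2, 23.1]
```

View pics/e.png

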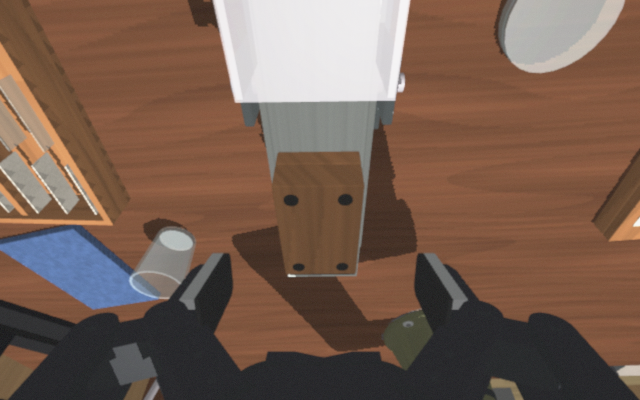

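The wrist view shows the box feet up at (320,215) between the open fingers, against the end stop. It measures (562,232), which agrees with the top camera. Now I'll descend and grip.

play_rows(
  increments=[
    {"fingers":1,"tx":-1,"ty":-1,"tz":23,"ax":0,"ay":0,"az":0},
    {"fingers":1,"tx":-1,"ty":0,"tz":23,"ax":0,"ay":0.05,"az":0},
    {"fingers":1,"tx":-1,"ty":0,"tz":23,"ax":0,"ay":0.05,"az":0},
    {"fingers":1,"tx":-1,"ty":0,"tz":22,"ax":0,"ay":0,"az":0},
    {"fingers":-1,"tx":0,"ty":0,"tz":0,"ax":0,"ay":0,"az":0},
    {"fingers":-1,"tx":0,"ty":0,"tz":0,"ax":0,"ay":0,"az":0},
    {"fingers":-1,"tx":0,"ty":0,"tz":0,"ax":0,"ay":0,"az":0},
    {"fingers":-1,"tx":0,"ty":0,"tz":0,"ax":0,"ay":0,"az":0},
  ],
  force=60,
)

```text
clock: 7.9
position: [575.5, 232.1, 168.2]
ee_rot: [-3.062, 0.073, 0.631]
ft_force: [-0.5, 0.1, -3.1]
gripper_width: 0.686
```

Run:
```python
from k import *
fl=-1;az=45
g=show()
st=stand1(fl,az)
off=g[1].T@(np.array([562.3,231,150])-g[0]); print('box in tool',off)
plan([up(g,90),(np.array([500,90,260.]),Rt(20,az/2,fl))])
```

```text
t 7.9 q [0.28 0.73 1.12 0.13 1.68 1.88] pos [575.5 232.1 168.2] tilt 23.3 x [ 0.917 -0.043 -0.396] y [-0.049 -0.999 -0.004] z [-0.395  0.023 -0.918] F [-0.5  0.1 -3.1] g 0.686
box in tool [-4.83001615  1.82035927 21.90439181]
t 7.9 q [0.28 0.73 1.12 0.13 1.68 1.88] pos [575.5 232.1 168.2] tilt 23.3 x [ 0.917 -0.043 -0.396] y [-0.049 -0.999 -0.004] z [-0.395  0.023 -0.918] F [-0.5  0.1 -3.1] g 0.686
-- rows 2 turn/row [0. 0. 0.]
[-17.8, -0.2, -41.3] [-17.8, -0.2, -41.3] 
-- rows 7 turn/row [-0.02  0.76 -0.46]
[-9.1, 20.8, 3.6] [-10.8, 20.1, 2.5] [-12.3, 19.4, 1.4] [-13.6, 18.6, 0.1] [-14.7, 17.7, -1.4] [-15.5, 16.7, -3.0] [-16.2, 15.7, -4.6]
```

Gripped, but 8 mm too shallow, so I'll regrip deeper.

play_rows(
  increments=[
    {"fingers":1,"tx":0,"ty":0,"tz":0,"ax":0,"ay":0,"az":0},
    {"fingers":1,"tx":-2,"ty":0,"tz":4,"ax":0,"ay":0,"az":0},
    {"fingers":1,"tx":-2,"ty":0,"tz":6,"ax":0,"ay":0,"az":0},
    {"fingers":1,"tx":0,"ty":0,"tz":2,"ax":0,"ay":0,"az":0},
    {"fingers":-1,"tx":0,"ty":0,"tz":0,"ax":0,"ay":0,"az":0},
    {"fingers":-1,"tx":0,"ty":0,"tz":0,"ax":0,"ay":0,"az":0},
    {"fingers":-1,"tx":0,"ty":0,"tz":0,"ax":0,"ay":0,"az":0},
    {"fingers":-1,"tx":0,"ty":0,"tz":0,"ax":0,"ay":0,"az":0},
  ],
  force=60,
)

```text
clock: 8.9
position: [566.6, 232.6, 158.6]
ee_rot: [-3.062, 0.073, 0.631]
ft_force: [-0.3, -0.6, -0.0]
gripper_width: 0.692
```

Run:
```python
from k import *
fl=-1;az=45
g=show()
off=g[1].T@(np.array([562.3,231,150])-g[0]); print('box in tool',off)
```

```text
t 8.9 q [0.28 0.72 1.16 0.13 1.65 1.88] pos [566.6 232.6 158.6] tilt 23.3 x [ 0.917 -0.043 -0.395] y [-0.049 -0.999 -0.004] z [-0.395  0.023 -0.918] F [-0.3 -0.6 -0. ] g 0.692
box in tool [-0.48775369  1.82836241  9.61583916]
```

```bash
cat >> k.py <<'E'
OFF=np.array([-.5,0,9.6]); AZ1=45
def stand(z): 
    M=Rt(66.7,AZ1,-1); return np.array([*ST[:2],z])-M@OFF,M
E
python3 - <<'E'
from k import *
g=show(); mid=(np.array([500,90,260.]),Rt(20,22,-1))
check([up(g,90),mid,stand(140),stand(51)],speed=30,turn=5)
plan([up(g,95),mid],turn=6)
E
```

```text
t 8.9 q [0.28 0.72 1.16 0.13 1.65 1.88] pos [566.6 232.6 158.6] tilt 23.3 x [ 0.917 -0.043 -0.395] y [-0.049 -0.999 -0.004] z [-0.395  0.023 -0.918] F [-0.3 -0.6 -0. ] g 0.692
rows 3 maxratio 0.21 bad 0 q [0.28 0.65 1.06 0.14 1.82 1.91] p [567. 233. 249.]
rows 10 maxratio 0.39 bad 0 q [0.06 0.04 1.83 0.14 0.94 1.18] p [500.  90. 260.]
rows 11 maxratio 0.89 bad 0 q [-0.69  0.36  2.15  1.39  1.19 -0.88] p [464. -66. 144.]
rows 3 maxratio 0.43 bad 0 q [-0.69  0.6   2.13  1.48  1.16 -1.12] p [464. -66.  55.]
t 8.9 q [0.28 0.72 1.16 0.13 1.65 1.88] pos [566.6 232.6 158.6] tilt 23.3 x [ 0.917 -0.043 -0.395] y [-0.049 -0.999 -0.004] z [-0.395  0.023 -0.918] F [-0.3 -0.6 -0. ] g 0.692
-- rows 2 turn/row [0. 0. 0.]
[-18.8, -0.2, -43.6] [-18.8, -0.2, -43.6] 
-- rows 9 turn/row [-0.01  0.59 -0.35]
[-6.4, 16.2, 1.9] [-7.3, 15.8, 1.4] [-8.2, 15.5, 0.8] [-9.0, 15.0, 0.1] [-9.7, 14.6, -0.7] [-10.3, 14.1, -1.5] [-10.8, 13.6, -2.3] [-11.2, 13.0, -3.2] [-11.6, 12.5, -4.1]
```

play_rows(
  increments=[
    {"fingers":-1,"tx":-6,"ty":0,"tz":-14,"ax":0,"ay":0,"az":0},
    {"fingers":-1,"tx":-12,"ty":0,"tz":-28,"ax":0,"ay":0,"az":0},
    {"fingers":-1,"tx":-14,"ty":0,"tz":-32,"ax":0,"ay":0,"az":0},
    {"fingers":-1,"tx":-8,"ty":10,"tz":-16,"ax":0,"ay":0.5,"az":-0.3},
    {"fingers":-1,"tx":-6.5,"ty":16,"tz":0,"ax":0,"ay":0.6,"az":-0.35},
    {"fingers":-1,"tx":-7.5,"ty":16,"tz":0,"ax":0,"ay":0.6,"az":-0.35},
    {"fingers":-1,"tx":-8,"ty":15.5,"tz":0,"ax":0,"ay":0.6,"az":-0.35},
    {"fingers":-1,"tx":-9,"ty":15,"tz":0,"ax":0,"ay":0.6,"az":-0.35},
  ],
)

```text
clock: 9.9
position: [538.6, 156.1, 269.7]
ee_rot: [-3.075, -0.294, -0.028]
ft_force: [0.6, -0.2, -2.4]
gripper_width: 0.687
```

Run:
```python
from k import *
mid=(np.array([500,90,260.]),Rt(20,22,-1))
plan([mid,stand(140)],turn=5.5,speed=30)
```

```text
t 9.9 q [0.2  0.29 1.48 0.05 1.35 1.57] pos [538.6 156.1 269.7] tilt 3.2 x [0.982 0.189 0.023] y [ 0.19  -0.981 -0.051] z [ 0.013  0.054 -0.998] F [ 0.6 -0.2 -2.4] g 0.687
-- rows 4 turn/row [-0.02  0.57 -0.36]
[-12.7, 14.5, 1.4] [-13.4, 13.8, 0.4] [-14.1, 13.1, -0.6] [-14.6, 12.4, -1.8] 
-- rows 10 turn/row [ 0.2   0.58 -0.21]
[-12.6, 13.1, 7.7] [-13.6, 12.9, 6.3] [-14.4, 12.7, 4.8] [-15.1, 12.3, 3.3] [-15.7, 11.9, 1.7] [-16.1, 11.5, 0.1] [-16.4, 11.0, -1.5] [-16.5, 10.4, -3.2] [-16.5, 9.8, -4.8] [-16.3, 9.2, -6.4]
```

play_rows(
  increments=[
    {"fingers":-1,"tx":-13,"ty":14.5,"tz":1,"ax":0,"ay":0.57,"az":-0.36},
    {"fingers":-1,"tx":-13,"ty":14,"tz":0,"ax":0,"ay":0.57,"az":-0.36},
    {"fingers":-1,"tx":-14,"ty":13,"tz":0,"ax":0,"ay":0.57,"az":-0.36},
    {"fingers":-1,"tx":-14.5,"ty":12.5,"tz":-1,"ax":0,"ay":0.57,"az":-0.36},
    {"fingers":-1,"tx":-12.5,"ty":13,"tz":7,"ax":0.2,"ay":0.58,"az":-0.2},
    {"fingers":-1,"tx":-13.5,"ty":13,"tz":6,"ax":0.2,"ay":0.58,"az":-0.2},
    {"fingers":-1,"tx":-14.5,"ty":12.5,"tz":5,"ax":0.2,"ay":0.58,"az":-0.2},
    {"fingers":-1,"tx":-15,"ty":12.5,"tz":3,"ax":0.2,"ay":0.58,"az":-0.2},
  ],
)

```text
clock: 10.9
position: [485.4, 24.6, 221.5]
ee_rot: [-2.65, -0.73, -0.966]
ft_force: [0.6, 0.2, -2.6]
gripper_width: 0.689
```

Run:
```python
from k import *
plan([stand(110)],turn=5,speed=30)
```

```text
t 10.9 q [-0.26 -0.02  2.09  0.82  0.74  0.24] pos [485.4  24.6 221.5] tilt 40.8 x [0.659 0.375 0.652] y [ 0.525 -0.85  -0.041] z [ 0.539  0.369 -0.757] F [ 0.6  0.2 -2.6] g 0.689
-- rows 6 turn/row [ 0.2   0.53 -0.21]
[-19.7, 11.7, 6.0] [-20.4, 11.3, 4.2] [-21.0, 10.8, 2.4] [-21.4, 10.2, 0.5] [-21.6, 9.6, -1.4] [-21.7, 8.9, -3.2]
```

play_rows(
  increments=[
    {"fingers":-1,"tx":-20,"ty":12,"tz":6,"ax":0.2,"ay":0.53,"az":-0.2},
    {"fingers":-1,"tx":-20,"ty":11,"tz":4,"ax":0.2,"ay":0.53,"az":-0.2},
    {"fingers":-1,"tx":-21,"ty":11,"tz":2.5,"ax":0.2,"ay":0.53,"az":-0.2},
    {"fingers":-1,"tx":-21,"ty":10,"tz":0.5,"ax":0.2,"ay":0.53,"az":-0.2},
    {"fingers":-1,"tx":-21.5,"ty":9.5,"tz":-1.5,"ax":0.2,"ay":0.53,"az":-0.2},
    {"fingers":-1,"tx":-21.5,"ty":9,"tz":-3,"ax":0.2,"ay":0.53,"az":-0.2},
    {"fingers":-1,"tx":0,"ty":0,"tz":0,"ax":0,"ay":0,"az":0},
  ],
)

```text
clock: 11.78
position: [467.6, -71.6, 118.9]
ee_rot: [-2.123, -0.898, -1.443]
ft_force: [-0.1, 0.9, -2.0]
gripper_width: 0.69
```

Run:
```python
from k import *
plan([stand(53)],turn=5,speed=12)
im,d,P=world('scene'); c=P[(P[...,2]>45)&(P[...,2]<190)&(abs(P[...,0]-470)<90)&(abs(P[...,1]+60)<90)]; print(len(c))
cv2.imwrite('pics/f.png',cv2.resize(im[130:330,220:420],(600,600)))
```

```text
t 11.78 q [-0.7   0.44  2.14  1.43  1.2  -0.98] pos [467.6 -71.6 118.9] tilt 68.0 x [0.253 0.276 0.927] y [ 0.71  -0.704  0.016] z [ 0.657  0.655 -0.374] F [-0.1  0.9 -2. ] g 0.69
-- rows 6 turn/row [ 0.   -0.03  0.02]
[-9.4, -1.2, 4.0] [-9.4, -1.2, 4.1] [-9.4, -1.2, 4.1] [-9.4, -1.2, 4.1] [-9.4, -1.1, 4.2] [-9.4, -1.1, 4.2] 
1100
```

View pics/f.png

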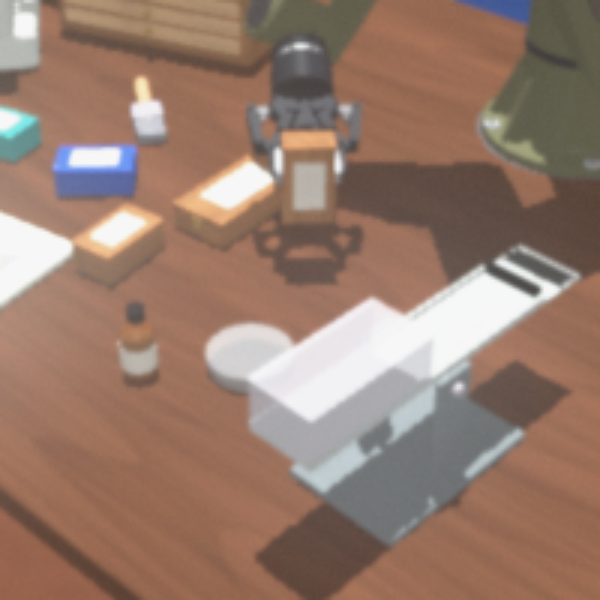

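The picture shows the box at (308,180), held upright with its lid card facing away from the robot. The trough is level. Now I'll lower it.

play_rows(
  increments=[
    {"fingers":-1,"tx":-9.5,"ty":-1,"tz":4,"ax":0,"ay":-0.03,"az":0.02},
    {"fingers":-1,"tx":-9.5,"ty":-1,"tz":4,"ax":0,"ay":-0.03,"az":0.02},
    {"fingers":-1,"tx":-9.5,"ty":-1,"tz":4,"ax":0,"ay":-0.03,"az":0.02},
    {"fingers":-1,"tx":-9.5,"ty":-1,"tz":4,"ax":0,"ay":-0.03,"az":0.02},
    {"fingers":-1,"tx":-9.5,"ty":-1,"tz":4,"ax":0,"ay":-0.03,"az":0.02},
    {"fingers":-1,"tx":-8,"ty":-1,"tz":3.5,"ax":0,"ay":-0.03,"az":0.02},
    {"fingers":-1,"tx":0,"ty":0,"tz":0,"ax":0,"ay":0,"az":0},
  ],
)

```text
clock: 12.7
position: [465.1, -65.6, 57.8]
ee_rot: [-2.152, -0.896, -1.409]
ft_force: [0.1, -0.3, -1.1]
gripper_width: 0.69
```

Run:
```python
from k import *
plan([stand(50)],turn=5,speed=3)
```

```text
t 12.7 q [-0.69  0.59  2.13  1.48  1.15 -1.12] pos [465.1 -65.6  57.8] tilt 66.3 x [0.281 0.287 0.916] y [ 0.707 -0.707  0.005] z [ 0.649  0.646 -0.401] F [ 0.1 -0.3 -1.1] g 0.69
-- rows 2 turn/row [0.01 0.02 0.02]
[-1.9, -0.3, 0.2] [-1.9, -0.3, 0.2]
```

play_rows(
  increments=[
    {"fingers":-1,"tx":-1.4,"ty":0,"tz":0.6,"ax":0,"ay":0.04,"az":0},
    {"fingers":-1,"tx":-1.4,"ty":0,"tz":0.6,"ax":0,"ay":0,"az":0},
    {"fingers":-1,"tx":-1.2,"ty":0,"tz":0.5,"ax":0,"ay":0,"az":0},
    {"fingers":-1,"tx":0,"ty":0,"tz":0,"ax":0,"ay":0,"az":0},
  ],
)

```text
clock: 13.2
position: [465.4, -66.0, 53.7]
ee_rot: [-2.146, -0.894, -1.416]
ft_force: [-0.4, 0.4, -1.3]
gripper_width: 0.694
```

play_rows(
  increments=[
    {"fingers":-1,"tx":-0.9,"ty":0,"tz":0.4,"ax":0,"ay":0,"az":0},
    {"fingers":-1,"tx":0,"ty":0,"tz":0,"ax":0,"ay":0,"az":0},
  ],
)

```text
clock: 13.45
position: [465.6, -66.0, 53.7]
ee_rot: [-2.144, -0.894, -1.419]
ft_force: [-0.6, -0.6, -2.7]
gripper_width: 0.688
```

play_rows(
  increments=[
    {"fingers":-1,"tx":-0.9,"ty":0,"tz":0.4,"ax":0,"ay":0,"az":0},
    {"fingers":-1,"tx":0,"ty":0,"tz":0,"ax":0,"ay":0,"az":0},
  ],
)

```text
clock: 13.7
position: [465.9, -66.0, 53.7]
ee_rot: [-2.142, -0.894, -1.422]
ft_force: [-0.2, -0.0, -2.7]
gripper_width: 0.686
```

play_rows(
  increments=[
    {"fingers":-1,"tx":-2.4,"ty":0,"tz":0.8,"ax":0,"ay":0,"az":0},
    {"fingers":-1,"tx":-0.9,"ty":0,"tz":0.2,"ax":0,"ay":0,"az":0},
  ],
)

```text
clock: 13.95
position: [466.5, -66.1, 53.1]
ee_rot: [-2.134, -0.894, -1.43]
ft_force: [-4.8, -0.1, 10.5]
gripper_width: 0.693
```

Run:
```python
from k import *
show()
```

```text
t 13.95 q [-0.69  0.61  2.13  1.5   1.17 -1.14] pos [466.5 -66.1  53.1] tilt 67.4 x [0.265 0.278 0.923] y [ 0.708 -0.706  0.009] z [ 0.655  0.651 -0.384] F [-4.8 -0.1 10.5] g 0.693
```

The box is on the bench with about 10 N of contact. I'll release it and back out along the tool axis.

play_rows(
  increments=[
    {"fingers":1,"tx":0,"ty":0,"tz":0,"ax":0,"ay":0,"az":0},
    {"fingers":1,"tx":0,"ty":0,"tz":0,"ax":0,"ay":0,"az":0},
    {"fingers":1,"tx":0,"ty":0,"tz":0,"ax":0,"ay":0,"az":0},
    {"fingers":1,"tx":0,"ty":0,"tz":-15,"ax":0,"ay":0,"az":0},
    {"fingers":1,"tx":0,"ty":0,"tz":-30,"ax":0,"ay":0,"az":0},
    {"fingers":1,"tx":0,"ty":0,"tz":-30,"ax":0,"ay":0,"az":0},
    {"fingers":1,"tx":20,"ty":0,"tz":-20,"ax":0,"ay":0,"az":0},
    {"fingers":1,"tx":40,"ty":0,"tz":-16,"ax":0,"ay":0,"az":0},
  ],
)

```text
clock: 14.95
position: [405.1, -124.9, 152.3]
ee_rot: [-2.136, -0.889, -1.424]
ft_force: [-0.3, -0.5, 0.8]
gripper_width: 0.997
```

Run:
```python
from k import *
show()
im,d,P=world('top')
m=(P[...,2]>85)&(P[...,2]<115)&(abs(P[...,0]-470)<60)&(abs(P[...,1]+60)<60)
n,l,s,_=cv2.connectedComponentsWithStats(m.astype(np.uint8)); print(s[1:])
i=1+s[1:,4].argmax(); c=P[l==i].astype(np.float32); print(cv2.minAreaRect(np.ascontiguousarray(c[:,:2])),np.median(c[:,2]))
im2,_,_=world('scene')
cv2.imwrite('pics/g.png',np.hstack([cv2.resize(im[110:290,250:430],(400,400)),cv2.resize(im2[130:310,220:400],(400,400))]))
```

```text
t 14.95 q [-0.92  0.33  2.17  1.23  1.33 -0.92] pos [ 405.1 -124.9  152.3] tilt 67.3 x [0.27  0.275 0.923] y [ 0.708 -0.707  0.004] z [ 0.653  0.652 -0.386] F [-0.3 -0.5  0.8] g 0.997
[[308 216  24  24 289]]
((472.3266906738281, -62.696327209472656), (38.95166015625, 59.46495819091797), 44.1315803527832) 100.42137
```

View pics/g.png

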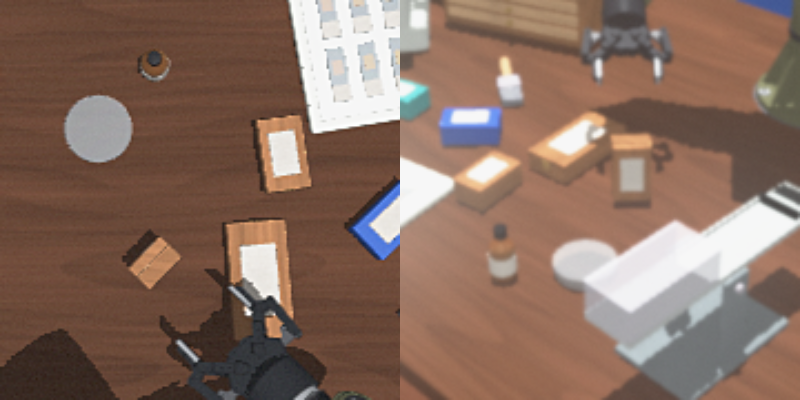

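The case is standing free: in the left half it's at (152,260), and it measures (472,-63) with its top at 100 mm, turned 44°. Its lid faces away from the robot. Now the second grasp, from the lid side at its top end.

```bash
cat >> k.py <<'E'
ST=np.array([472.3,-62.7,50.]); A2=44.1
def grasp2(): return ST+[0,0,27.]+4*hd(A2),Rt(-DEL,A2,-1)
def final(z=61.): return np.array([*LC,z])-27*hd(LAZ)+[0,0,4.],Rt(90-DEL,LAZ,-1)
E
python3 - <<'E'
from k import *
g=grasp2(); path=[up(back(g,90),40),back(g,85),g]
check(path); plan(path[:1],turn=7)
E
```

```text
rows 14 maxratio 0.75 bad 0 q [ 0.07  0.58  1.4  -0.43  1.72  0.93] p [517. -20. 186.]
rows 1 maxratio 0.28 bad 0 q [ 0.07  0.63  1.44 -0.43  1.64  0.97] p [514. -22. 142.]
rows 2 maxratio 0.37 bad 0 q [ 0.01  0.64  1.59 -0.46  1.46  0.99] p [475. -60.  77.]
t 15.05 q [-0.91  0.32  2.17  1.23  1.33 -0.92] pos [ 406.1 -125.4  155. ] tilt 67.3 x [0.265 0.281 0.922] y [ 0.708 -0.706  0.012] z [ 0.654  0.65  -0.386] F [-0.1 -0.6  0.5] g 0.999
-- rows 16 turn/row [ 0.   -0.84  0.01]
[5.5, 0.3, 8.1] [6.4, 0.2, 7.4] [7.2, 0.2, 6.6] [7.9, 0.2, 5.7] [8.5, 0.2, 4.7] [9.0, 0.2, 3.7] [9.4, 0.2, 2.6] [9.6, 0.2, 1.5] [9.7, 0.2, 0.4] [9.7, 0.2, -0.8] [9.6, 0.1, -1.9] [9.3, 0.1, -3.0] [8.9, 0.1, -4.1] [8.3, 0.1, -5.1] [7.7, 0.1, -6.0] [6.9, 0.1, -6.9]
```

play_rows(
  increments=[
    {"fingers":1,"tx":20,"ty":0,"tz":2,"ax":0,"ay":-0.84,"az":0},
    {"fingers":1,"tx":14,"ty":0,"tz":4,"ax":0,"ay":-0.84,"az":0},
    {"fingers":1,"tx":7,"ty":0,"tz":6.5,"ax":0,"ay":-0.84,"az":0},
    {"fingers":1,"tx":8,"ty":0,"tz":5.5,"ax":0,"ay":-0.84,"az":0},
    {"fingers":1,"tx":8.5,"ty":0,"tz":4.5,"ax":0,"ay":-0.84,"az":0},
    {"fingers":1,"tx":9,"ty":0,"tz":3.5,"ax":0,"ay":-0.84,"az":0},
    {"fingers":1,"tx":9.5,"ty":0,"tz":2.5,"ax":0,"ay":-0.84,"az":0},
    {"fingers":1,"tx":9.5,"ty":0,"tz":1.5,"ax":0,"ay":-0.84,"az":0},
  ],
)

```text
clock: 16.05
position: [456.9, -75.4, 192.6]
ee_rot: [-2.836, -1.161, -0.293]
ft_force: [-0.7, -0.5, -1.0]
gripper_width: 1.001
```

Run:
```python
from k import *
g=grasp2(); plan([up(back(g,90),30)],turn=7)
```

```text
t 16.05 q [-0.33  0.11  1.9   0.2   1.04  0.37] pos [456.9 -75.4 192.6] tilt 11.5 x [0.697 0.688 0.199] y [ 0.7   -0.714  0.014] z [ 0.151  0.13  -0.98 ] F [-0.7 -0.5 -1. ] g 1.001
-- rows 8 turn/row [ 0.01 -0.8   0.  ]
[9.6, 0.2, 4.1] [10.0, 0.2, 3.0] [10.3, 0.2, 1.8] [10.4, 0.2, 0.7] [10.4, 0.2, -0.5] [10.3, 0.2, -1.7] [10.0, 0.2, -2.8] [9.7, 0.2, -3.9]
```

play_rows(
  increments=[
    {"fingers":1,"tx":10,"ty":0,"tz":1,"ax":0,"ay":-0.8,"az":0},
    {"fingers":1,"tx":10.5,"ty":0,"tz":1,"ax":0,"ay":-0.8,"az":0},
    {"fingers":1,"tx":10.5,"ty":0,"tz":1,"ax":0,"ay":-0.8,"az":0},
    {"fingers":1,"tx":10.5,"ty":0,"tz":0.5,"ax":0,"ay":-0.8,"az":0},
    {"fingers":1,"tx":10.5,"ty":0,"tz":0,"ax":0,"ay":-0.8,"az":0},
    {"fingers":1,"tx":10.5,"ty":0,"tz":-1,"ax":0,"ay":-0.8,"az":0},
    {"fingers":1,"tx":10,"ty":0,"tz":-2,"ax":0,"ay":-0.8,"az":0},
    {"fingers":1,"tx":10,"ty":0,"tz":-3,"ax":0,"ay":-0.8,"az":0},
  ],
)

```text
clock: 17.05
position: [514.2, -23.8, 175.9]
ee_rot: [2.497, 1.005, -0.953]
ft_force: [-0.2, -0.2, -0.3]
gripper_width: 0.999
```

Run:
```python
from k import *
g=grasp2(); plan([back(g,70),g],turn=7,speed=20)
im,d,P=world('wrist')
m=(P[...,2]>92)&(P[...,2]<108)&(abs(P[...,0]-472)<45)&(abs(P[...,1]+62)<45)
n,l,s,_=cv2.connectedComponentsWithStats(m.astype(np.uint8))
i=1+s[1:,4].argmax(); c=P[l==i].astype(np.float32); print(s[i],cv2.minAreaRect(np.ascontiguousarray(c[:,:2])),np.median(c[:,2]))
```

```text
t 17.05 q [ 0.08  0.6   1.41 -0.46  1.72  0.95] pos [514.2 -23.8 175.9] tilt 42.2 x [ 0.539  0.509 -0.671] y [ 0.697 -0.717  0.017] z [-0.473 -0.477 -0.741] F [-0.2 -0.2 -0.3] g 0.999
-- rows 3 turn/row [ 0.03  0.09 -0.02]
[8.1, -0.7, 13.0] [8.0, -0.6, 13.1] [7.8, -0.5, 13.2] 
-- rows 4 turn/row [0. 0. 0.]
[0.0, 0.0, 17.5] [0.0, 0.0, 17.5] [0.0, 0.0, 17.5] [0.0, 0.0, 17.5] 
[ 273  167   89   40 3129] ((472.8787536621094, -60.196231842041016), (41.06207275390625, 60.042476654052734), 44.83439636230469) 100.35091
```

play_rows(
  increments=[
    {"fingers":1,"tx":8,"ty":-1,"tz":13,"ax":0.03,"ay":0.1,"az":0},
    {"fingers":1,"tx":8,"ty":-1,"tz":13,"ax":0.03,"ay":0.1,"az":0},
    {"fingers":1,"tx":8,"ty":-0.5,"tz":13,"ax":0.03,"ay":0.1,"az":0},
    {"fingers":1,"tx":0,"ty":0,"tz":17,"ax":0,"ay":0,"az":0},
    {"fingers":1,"tx":0,"ty":0,"tz":17,"ax":0,"ay":0,"az":0},
    {"fingers":1,"tx":0,"ty":0,"tz":12,"ax":0,"ay":0,"az":0},
    {"fingers":1,"tx":0,"ty":0,"tz":0,"ax":0,"ay":0,"az":0},
  ],
)

```text
clock: 17.98
position: [480.4, -53.5, 86.5]
ee_rot: [2.543, 1.012, -0.922]
ft_force: [-0.4, 0.7, 0.2]
gripper_width: 0.998
```

Run:
```python
from k import *
g=grasp2(); plan([g],turn=7,speed=12)
```

```text
t 17.98 q [ 0.02  0.64  1.57 -0.45  1.49  1.  ] pos [480.4 -53.5  86.5] tilt 39.9 x [ 0.558  0.527 -0.641] y [ 0.687 -0.726  0.001] z [-0.465 -0.441 -0.768] F [-0.4  0.7  0.2] g 0.998
-- rows 2 turn/row [-0.03 -0.01 -0.03]
[-0.1, 0.5, 6.3] [-0.1, 0.5, 6.3]
```

play_rows(
  increments=[
    {"fingers":1,"tx":0,"ty":0,"tz":6.5,"ax":0,"ay":0,"az":-0.05},
    {"fingers":1,"tx":0,"ty":0,"tz":6.5,"ax":0,"ay":0,"az":0},
    {"fingers":1,"tx":0,"ty":0,"tz":0,"ax":0,"ay":0,"az":0},
    {"fingers":-1,"tx":0,"ty":0,"tz":0,"ax":0,"ay":0,"az":0},
    {"fingers":-1,"tx":0,"ty":0,"tz":0,"ax":0,"ay":0,"az":0},
    {"fingers":-1,"tx":0,"ty":0,"tz":0,"ax":0,"ay":0,"az":0},
    {"fingers":-1,"tx":0,"ty":0,"tz":0,"ax":0,"ay":0,"az":0},
  ],
  force=60,
)

```text
clock: 18.85
position: [474.9, -59.2, 76.7]
ee_rot: [2.542, 1.023, -0.919]
ft_force: [0.2, -0.4, 0.0]
gripper_width: 0.695
```

```bash
cat >> k.py <<'E'
def fin(box,off,z,pitch): 
    M=Rt(pitch,LAZ,-1); return np.array([*LC,z])-M@off,M
E
python3 - <<'E'
from k import *
g=show(); off=g[1].T@(np.array([472.6,-61.5,50])-g[0]); print('off',off)
f=lambda z:fin(0,np.array([off[0],0,off[2]]),z,50)
mid=(np.array([500,-110,230.]),Rt(0,30,-1))
check([up(g,90),f(150),f(61)],turn=6,speed=30)
check([up(g,90),mid,f(150),f(61)],turn=6,speed=30)
plan([up(g,110),f(150)],turn=6.,speed=45)
E
```

```text
t 18.85 q [ 0.01  0.64  1.59 -0.46  1.46  1.  ] pos [474.9 -59.2  76.7] tilt 39.7 x [ 0.554  0.533 -0.639] y [ 0.692 -0.722 -0.003] z [-0.463 -0.441 -0.769] F [ 0.2 -0.4  0. ] g 0.695
off [14.55458585  0.10890894 22.65791423]
rows 3 maxratio 0.24 bad 0 q [ 0.01  0.51  1.56 -0.45  1.61  0.92] p [475. -59. 167.]
rows 16 maxratio 0.82 bad 0 q [-0.63  0.41  1.84  1.28  0.58 -0.2 ] p [ 592. -242.  153.]
rows 3 maxratio 0.43 bad 0 q [-0.63  0.58  1.85  1.58  0.55 -0.55] p [ 592. -242.   64.]
rows 3 maxratio 0.24 bad 0 q [ 0.01  0.51  1.56 -0.45  1.61  0.92] p [475. -59. 167.]
rows 7 maxratio 0.29 bad 0 q [-0.29  0.23  1.65 -0.    1.26  0.76] p [ 500. -110.  230.]
rows 10 maxratio 0.81 bad 0 q [-0.63  0.41  1.84  1.28  0.58 -0.2 ] p [ 592. -242.  153.]
rows 3 maxratio 0.43 bad 0 q [-0.63  0.58  1.85  1.58  0.55 -0.55] p [ 592. -242.   64.]
t 18.85 q [ 0.01  0.64  1.59 -0.46  1.46  1.  ] pos [474.9 -59.2  76.7] tilt 39.7 x [ 0.554  0.533 -0.639] y [ 0.692 -0.722 -0.003] z [-0.463 -0.441 -0.769] F [ 0.2 -0.4  0. ] g 0.695
-- rows 3 turn/row [0. 0. 0.]
[-23.4, -0.1, -28.2] [-23.4, -0.1, -28.2] [-23.4, -0.1, -28.2] 
-- rows 16 turn/row [-0.03  0.67  0.32]
[-0.7, 13.3, 3.3] [-0.4, 13.3, 3.3] [-0.1, 13.3, 3.3] [0.1, 13.3, 3.3] [0.4, 13.3, 3.4] [0.7, 13.3, 3.5] [0.9, 13.2, 3.7] [1.2, 13.1, 3.8] [1.4, 13.1, 4.0] [1.6, 13.0, 4.2] [1.8, 12.9, 4.4] [1.9, 12.8, 4.6] [2.0, 12.7, 4.9] [2.1, 12.6, 5.1] [2.2, 12.5, 5.4] [2.2, 12.3, 5.6]
```

play_rows(
  increments=[
    {"fingers":-1,"tx":-12,"ty":0,"tz":-14,"ax":0,"ay":0,"az":0},
    {"fingers":-1,"tx":-23,"ty":0,"tz":-28,"ax":0,"ay":0,"az":0},
    {"fingers":-1,"tx":-23,"ty":0,"tz":-28,"ax":0,"ay":0,"az":0},
    {"fingers":-1,"tx":-23,"ty":0,"tz":-28,"ax":0,"ay":0.3,"az":0.15},
    {"fingers":-1,"tx":0,"ty":13,"tz":0,"ax":0,"ay":0.67,"az":0.32},
    {"fingers":-1,"tx":0,"ty":13,"tz":0,"ax":0,"ay":0.67,"az":0.32},
    {"fingers":-1,"tx":0,"ty":13,"tz":0,"ax":0,"ay":0.67,"az":0.32},
    {"fingers":-1,"tx":0,"ty":13,"tz":0,"ax":0,"ay":0.67,"az":0.32},
  ],
)

```text
clock: 19.85
position: [508.9, -99.1, 219.0]
ee_rot: [2.843, 0.837, -0.318]
ft_force: [-0.7, -0.2, -2.3]
gripper_width: 0.695
```

Run:
```python
from k import *
O=np.array([14.55,0,22.66]); plan([fin(0,O,150,50.3)],turn=5.5,speed=45)
```

```text
t 19.85 q [-0.16  0.33  1.58 -0.24  1.37  0.9 ] pos [508.9 -99.1 219. ] tilt 15.3 x [ 0.82   0.515 -0.247] y [ 0.55  -0.83   0.093] z [-0.157 -0.213 -0.964] F [-0.7 -0.2 -2.3] g 0.695
-- rows 13 turn/row [-0.03  0.6   0.28]
[0.8, 12.2, 6.2] [0.8, 12.1, 6.3] [0.7, 12.1, 6.4] [0.6, 12.0, 6.6] [0.5, 12.0, 6.7] [0.4, 11.9, 6.8] [0.3, 11.9, 6.8] [0.2, 11.8, 6.9] [0.1, 11.8, 7.0] [-0.1, 11.8, 7.0] [-0.2, 11.7, 7.1] [-0.4, 11.7, 7.1] [-0.5, 11.7, 7.1]
```

play_rows(
  increments=[
    {"fingers":-1,"tx":1,"ty":12,"tz":3,"ax":0,"ay":0.6,"az":0.28},
    {"fingers":-1,"tx":1,"ty":12,"tz":4,"ax":0,"ay":0.6,"az":0.28},
    {"fingers":-1,"tx":1,"ty":12,"tz":6,"ax":0,"ay":0.6,"az":0.28},
    {"fingers":-1,"tx":0.5,"ty":12,"tz":6,"ax":0,"ay":0.6,"az":0.28},
    {"fingers":-1,"tx":0.5,"ty":12,"tz":6.5,"ax":0,"ay":0.6,"az":0.28},
    {"fingers":-1,"tx":0.5,"ty":12,"tz":7,"ax":0,"ay":0.6,"az":0.28},
    {"fingers":-1,"tx":0.5,"ty":12,"tz":7,"ax":0,"ay":0.6,"az":0.28},
    {"fingers":-1,"tx":0,"ty":12,"tz":7,"ax":0,"ay":0.6,"az":0.28},
  ],
)

```text
clock: 20.85
position: [561.4, -188.4, 193.8]
ee_rot: [-3.019, -0.44, -0.749]
ft_force: [0.5, 1.4, -1.9]
gripper_width: 0.695
```

Run:
```python
from k import *
O=np.array([14.55,0,22.66]); plan([fin(0,O,130,50.3)],turn=5.5,speed=45)
```

```text
t 20.85 q [-0.49  0.28  1.75  0.41  0.76  0.54] pos [ 561.4 -188.4  193.8] tilt 27.6 x [0.847 0.269 0.458] y [ 0.269 -0.961  0.066] z [ 0.458  0.067 -0.886] F [ 0.5  1.4 -1.9] g 0.695
-- rows 5 turn/row [-0.07  0.56  0.24]
[-3.3, 11.2, 12.8] [-3.9, 11.2, 12.6] [-4.5, 11.2, 12.4] [-5.1, 11.3, 12.1] [-5.7, 11.3, 11.8]
```

play_rows(
  increments=[
    {"fingers":-1,"tx":-2,"ty":11,"tz":11,"ax":-0.07,"ay":0.56,"az":0.24},
    {"fingers":-1,"tx":-3,"ty":11,"tz":12,"ax":-0.07,"ay":0.56,"az":0.24},
    {"fingers":-1,"tx":-4,"ty":11,"tz":12,"ax":-0.07,"ay":0.56,"az":0.24},
    {"fingers":-1,"tx":-5,"ty":11,"tz":12,"ax":-0.07,"ay":0.56,"az":0.24},
    {"fingers":-1,"tx":-5.5,"ty":11,"tz":12,"ax":-0.07,"ay":0.56,"az":0.24},
    {"fingers":-1,"tx":0,"ty":0,"tz":0,"ax":0,"ay":0,"az":0},
  ],
)

```text
clock: 21.6
position: [593.6, -243.0, 142.8]
ee_rot: [-2.788, -0.161, -1.336]
ft_force: [-0.2, 0.2, -1.0]
gripper_width: 0.696
```

Run:
```python
from k import *
O=np.array([14.55,0,22.66]); plan([fin(0,O,85,50.3)],turn=5.5,speed=12)
im,d,P=world('top')
def rect(z0,z1,c,r):
    m=(P[...,2]>z0)&(P[...,2]<z1)&(abs(P[...,0]-c[0])<r)&(abs(P[...,1]-c[1])<r)
    n,l,s,_=cv2.connectedComponentsWithStats(m.astype(np.uint8))
    i=1+s[1:,4].argmax(); c=P[l==i]; print(s[i],cv2.minAreaRect(np.ascontiguousarray(c[:,:2].astype(np.float32))),np.median(c[:,2]))
    A=np.c_[c[:,:2],np.ones(len(c))]; print('plane',np.linalg.lstsq(A,c[:,2],rcond=None)[0].round(3))
rect(125,175,(625,-240),75)
p,M=show(); print('pred',p+M@O, 'long', )
print('box top in tool frame expected center', p+M@O)
cv2.imwrite('pics/i.png',cv2.resize(im[110:290,280:460],(500,500)))
```

```text
t 21.6 q [-0.64  0.43  1.84  1.37  0.57 -0.3 ] pos [ 593.6 -243.   142.8] tilt 51.2 x [0.622 0.074 0.779] y [ 0.113 -0.994  0.004] z [ 0.775  0.086 -0.627] F [-0.2  0.2 -1. ] g 0.696
-- rows 5 turn/row [ 0.01 -0.02  0.  ]
[-8.7, -0.2, 6.6] [-8.7, -0.2, 6.6] [-8.7, -0.2, 6.7] [-8.6, -0.2, 6.7] [-8.6, -0.2, 6.7] 
[369 155  38  45 978] ((611.2293701171875, -251.17799377441406), (121.01769256591797, 102.50056457519531), 0.7684064507484436) 162.0657694509103
plane [-9.00000e-03 -4.10000e-02  1.56843e+02]
t 21.65 q [-0.64  0.43  1.84  1.37  0.57 -0.29] pos [ 593.9 -242.8  143.9] tilt 51.2 x [0.622 0.076 0.779] y [ 0.114 -0.993  0.005] z [ 0.775  0.086 -0.627] F [-0.4  0.  -1.8] g 0.691
pred [ 620.55185326 -239.74928528  141.07522506] long
box top in tool frame expected center [ 620.55185326 -239.74928528  141.07522506]
```

View pics/i.png

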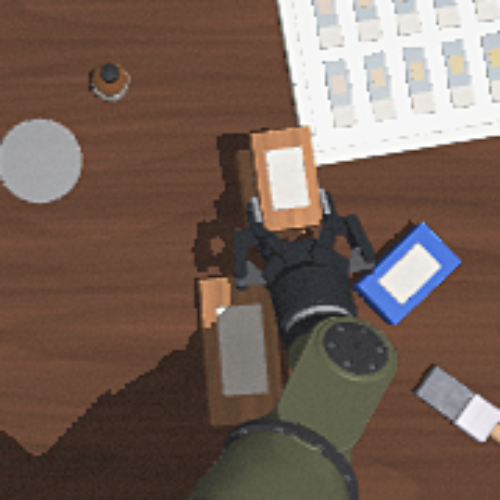

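The box is held lid up at (285,178), above the matching box. I'll lower it part way, then check the alignment using the paper card.

play_rows(
  increments=[
    {"fingers":-1,"tx":-8.5,"ty":0,"tz":6.5,"ax":0,"ay":-0.03,"az":0},
    {"fingers":-1,"tx":-8.5,"ty":0,"tz":6.5,"ax":0,"ay":-0.03,"az":0},
    {"fingers":-1,"tx":-8.5,"ty":0,"tz":6.5,"ax":0,"ay":-0.03,"az":0},
    {"fingers":-1,"tx":-8.5,"ty":0,"tz":6.5,"ax":0,"ay":-0.03,"az":0},
    {"fingers":-1,"tx":-8.5,"ty":0,"tz":6.5,"ax":0,"ay":0,"az":0},
    {"fingers":-1,"tx":0,"ty":0,"tz":0,"ax":0,"ay":0,"az":0},
  ],
)

```text
clock: 22.4
position: [592.7, -242.0, 88.9]
ee_rot: [-2.802, -0.173, -1.31]
ft_force: [0.4, 0.7, -2.2]
gripper_width: 0.697
```

```bash
cat > card.py <<'E'
from k import *
def card(im,P,c,zr,r=45):
    hsv=cv2.cvtColor(im,cv2.COLOR_BGR2HSV)
    near=(abs(P[...,0]-c[0])<r)&(abs(P[...,1]-c[1])<r)&(P[...,2]>zr[0])&(P[...,2]<zr[1])
    m=near&(hsv[...,1]<60)&(hsv[...,2]>150)
    n,l,s,_=cv2.connectedComponentsWithStats(m.astype(np.uint8)); i=1+s[1:,4].argmax(); q=P[l==i]
    print('card',len(q),[np.round(v,1) for v in cv2.minAreaRect(np.ascontiguousarray(q[:,:2].astype(np.float32)))],'mean',q.mean(0).round(1))
E
python3 - <<'E'
from card import *
w=np.load('w0.npz'); card(w['ti'],w['tP'],(618,-239),(30,55))
im,d,P=world('top'); card(im,P,(618,-239),(85,130))
O=np.array([14.55,0,22.66]); p,M=show(); print('pred',(p+M@O).round(1))
plan([fin(0,O,63,50.3)],turn=5.5,speed=8)
E
```

```text
card 241 [array([ 618.9, -239. ]), array([60.6, 36.6]), np.float64(6.4)] mean [ 618.5 -238.9   41.6]
card 261 [array([ 619.6, -240.5]), array([60.5, 35.9]), np.float64(7.7)] mean [ 619.6 -240.   108. ]
t 22.45 q [-0.63  0.53  1.85  1.51  0.55 -0.47] pos [ 592.9 -242.1   89.5] tilt 50.1 x [0.636 0.083 0.767] y [ 0.119 -0.993  0.009] z [ 0.763  0.086 -0.641] F [-0.2 -0.  -3. ] g 0.696
pred [ 619.4 -239.    86.1]
t 22.45 q [-0.63  0.53  1.85  1.51  0.55 -0.47] pos [ 592.9 -242.1   89.5] tilt 50.1 x [0.636 0.083 0.767] y [ 0.119 -0.993  0.009] z [ 0.763  0.086 -0.641] F [-0.2 -0.  -3. ] g 0.696
-- rows 3 turn/row [0.01 0.01 0.02]
[-6.1, -0.0, 4.7] [-6.1, 0.0, 4.7] [-6.2, 0.0, 4.7]
```

play_rows(
  increments=[
    {"fingers":-1,"tx":-6,"ty":0,"tz":5,"ax":0.02,"ay":0,"az":0.02},
    {"fingers":-1,"tx":-6,"ty":0,"tz":5,"ax":0.02,"ay":0.02,"az":0.02},
    {"fingers":-1,"tx":-4.5,"ty":0,"tz":3.8,"ax":0.02,"ay":0,"az":0},
    {"fingers":-1,"tx":-2,"ty":0,"tz":1.6,"ax":0,"ay":0,"az":0},
    {"fingers":-1,"tx":0,"ty":0,"tz":0,"ax":0,"ay":0,"az":0},
  ],
)

```text
clock: 23.08
position: [593.1, -242.4, 64.3]
ee_rot: [-2.791, -0.171, -1.311]
ft_force: [0.1, -0.7, -1.1]
gripper_width: 0.692
```

Run:
```python
from card import *
O=np.array([14.55,0,22.66]); p,M=show(); print('pred',(p+M@O).round(1))
```

```text
t 23.07 q [-0.64  0.58  1.85  1.58  0.56 -0.56] pos [ 593.1 -242.4   64.3] tilt 50.3 x [0.634 0.077 0.77 ] y [ 0.122 -0.992 -0.001] z [ 0.764  0.095 -0.639] F [ 0.1 -0.7 -1.1] g 0.692
pred [ 619.7 -239.2   61. ]
```

Level and within about 1 mm. One more small step to contact.

play_rows(
  increments=[
    {"fingers":-1,"tx":-1.6,"ty":0,"tz":1.3,"ax":0,"ay":0,"az":0},
    {"fingers":-1,"tx":0,"ty":0,"tz":0,"ax":0,"ay":0,"az":0},
  ],
)

```text
clock: 23.32
position: [593.4, -242.6, 62.7]
ee_rot: [-2.791, -0.171, -1.312]
ft_force: [0.5, 0.6, -2.6]
gripper_width: 0.696
```

play_rows(
  increments=[
    {"fingers":-1,"tx":-1.6,"ty":0,"tz":1.3,"ax":0,"ay":0,"az":0},
    {"fingers":-1,"tx":0,"ty":0,"tz":0,"ax":0,"ay":0,"az":0},
  ],
)

```text
clock: 23.58
position: [594.4, -242.9, 62.9]
ee_rot: [-2.789, -0.172, -1.319]
ft_force: [-1.0, 0.1, -2.1]
gripper_width: 0.694
```

play_rows(
  increments=[
    {"fingers":-1,"tx":-2.5,"ty":0,"tz":0.8,"ax":0,"ay":0,"az":0},
  ],
)

```text
clock: 23.7
position: [594.4, -243.1, 62.4]
ee_rot: [-2.786, -0.173, -1.324]
ft_force: [-3.3, 5.9, 24.9]
gripper_width: 0.695
```

Run:
```python
from card import *
p,M=show()
im,d,P=world('top'); card(im,P,(618,-239),(65,100))
```

```text
t 23.7 q [-0.64  0.59  1.85  1.61  0.56 -0.59] pos [ 594.4 -243.1   62.4] tilt 50.8 x [0.627 0.079 0.775] y [ 0.123 -0.992  0.001] z [ 0.77   0.095 -0.631] F [-3.3  5.9 24.9] g 0.695
card 254 [array([ 621. , -241.9]), array([60.4, 37. ]), np.float64(6.4)] mean [ 620.7 -241.5   81.5]
```

Contact is made and the card is at (620.7,-241.5), about 3 mm off. I'll release and back away.

play_rows(
  increments=[
    {"fingers":1,"tx":0.5,"ty":0,"tz":0,"ax":0,"ay":0,"az":0},
    {"fingers":1,"tx":0,"ty":0,"tz":0,"ax":0,"ay":0,"az":0},
    {"fingers":1,"tx":0,"ty":0,"tz":0,"ax":0,"ay":0,"az":0},
    {"fingers":1,"tx":0,"ty":0,"tz":-12,"ax":0,"ay":0,"az":0},
    {"fingers":1,"tx":0,"ty":0,"tz":-30,"ax":0,"ay":0,"az":0},
    {"fingers":1,"tx":0,"ty":0,"tz":-40,"ax":0,"ay":0,"az":0},
    {"fingers":1,"tx":15,"ty":0,"tz":-40,"ax":0,"ay":0,"az":0},
    {"fingers":1,"tx":0,"ty":0,"tz":0,"ax":0,"ay":0,"az":0},
  ],
)

```text
clock: 24.75
position: [505.4, -253.6, 154.5]
ee_rot: [-2.787, -0.173, -1.323]
ft_force: [-0.3, -0.4, -0.6]
gripper_width: 1.004
```

Run:
```python
from card import *
p,M=show()
im,d,P=world('top'); card(im,P,(618,-239),(65,100))
m=(P[...,2]>70)&(P[...,2]<95)&(abs(P[...,0]-618)<70)&(abs(P[...,1]+240)<50)
n,l,s,_=cv2.connectedComponentsWithStats(m.astype(np.uint8)); i=1+s[1:,4].argmax(); c=P[l==i]
print(len(c),cv2.minAreaRect(np.ascontiguousarray(c[:,:2].astype(np.float32))))
print('plane',np.linalg.lstsq(np.c_[c[:,:2]-[619,-240],np.ones(len(c))],c[:,2],rcond=None)[0].round(3))
print('trough z', np.nanmedian(P[226:236,208:222,2]), np.nanmedian(P[175:215,208:222,2]))
im2,_,P2=world('scene')
q=P2[(abs(P2[...,0]-619)<75)&(abs(P2[...,1]+240)<60)&(P2[...,2]>10)&(P2[...,2]<38)]; print('lower seen (far sides) x',q[:,0].max().round(1),'y',q[:,1].max().round(1),len(q))
cv2.imwrite('pics/j.png',np.hstack([cv2.resize(im[110:290,250:430],(400,400)),cv2.resize(im2[130:310,220:400],(400,400))]))
```

```text
t 24.75 q [-0.78  0.29  2.01  1.33  0.68 -0.37] pos [ 505.4 -253.6  154.5] tilt 50.8 x [0.628 0.079 0.775] y [ 0.123 -0.992  0.001] z [ 0.769  0.095 -0.632] F [-0.3 -0.4 -0.6] g 1.004
card 254 [array([ 620.8, -241.4]), array([61. , 36.1]), np.float64(6.8)] mean [ 620.3 -241.5   81.4]
698 ((620.5166015625, -241.94696044921875), (100.43685150146484, 60.49768829345703), 7.311555862426758)
plane [ 7.0000e-03 -7.0000e-03  8.0764e+01]
trough z 132.1392839181605 131.14006804878116
lower seen (far sides) x 693.3 y -193.3 258
```

View pics/j.png

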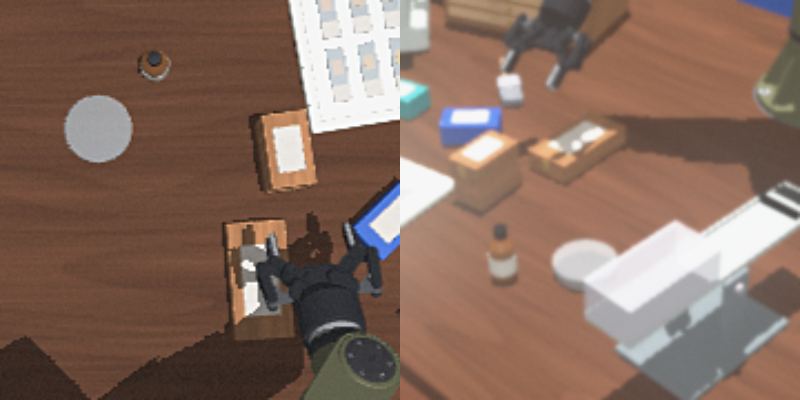

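The stack is square at (487,170) in the right half, with the lid up and the trough level, and the gripper is clear of everything. Handing in.

```bash
python3 -c "
from station import robot
print(robot.sign_off())"
```

```text
the job is handed in; nothing more can be done
None
```

The slide box now sits the right way up on the matching box, and I've handed the job in. The arm had used about 25 s of the 64 s by then. `sign_off` gave no verdict.

**What I did:**
- **Trough:** I pressed the lip down until the box slid to the end stop, then eased the trough back up to level.
- **First grip:** I took the box across its width. That grip was 8 mm too shallow, so I gripped again deeper before lifting. I then stood the box on its end at (472, -63) mm and let go.
- **Second grip:** I took it again from the lid side, turned it the rest of the way over and set it on the matching box.

**Last checks (top camera, after letting go):**

| Check | Result |
|---|---|
| Lid height | 80.8 mm (80 expected) |
| Lid slope | less than 0.01 rad, card facing up |
| Middle of the box | (620.4, -241.7) mm, about 3 mm from where the matching box began |
| Long sides | within about 1° of each other |
| Trough | level (lip at about 132 mm, floor at about 131 mm) |
| Gripper | open and clear, about 0.6 N at the wrist (within noise) |

**Not fully checked:**
- **Matching box:** it was almost hidden under the other box, so I judged that it had not moved from the pictures and the good overlap. My attempt to measure its sides from the scene camera was spoiled by background points.
- **Camera agreement:** the wrist and top cameras differed by about 2 mm in y, which was small enough not to matter.
- **Setting down:** the push when placing the box reached about 25 N, at the wrist.
- **Bystanders:** I did not measure them again; none looked out of place in the last pictures.

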